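# Lift the hot burner lid with the lid lifter

### The arm

A 7-joint arm with a two-finger parallel gripper is mounted at the origin on the work surface. World frame = base frame: x ahead of the robot, y to its left, z up, the work surface at z = 0. Lengths are in m, angles in rad, forces in N, time in s.
With the tool pointing down it reaches from about 0.4 to 0.85 m from the base axis. Payload 10.4 kg.
Tool frame: the origin (TCP) lies at the very end of the fingers, on their centre line; the grasp point (between the pads) lies 19 mm behind it; y points along the fingers, z is the direction in which the jaws open and shut, and the axes are right-handed (so a half turn about y gives the same grasp; the last joint's range is limited). The gripper opens to 85 mm and grips with 20 to 120 N. Pads are 22 mm wide; open, the fingers measure 114 mm over their backs; the gripper's body (76 mm by 85 mm) begins 54 mm behind the grasp point. The pads swing forward as they close: fully open they stand 13 mm farther back than shut.
Start: joints at [-0.023, 0.332, -0.065, 1.46, 0.022, 1.35, -0.088], TCP at [0.625, 0, 0.202] pointing down, gripper open.
Joint ranges: [-2.6, 2.6], [-0.5, 2.12], [-1.47, 1.34], [0.16, 2.42], [-1.27, 4.41], [0.06, 2.06], [-2.6, 2.6]. Speed limits (rad/s): [2.22, 2.22, 2.79, 2.79, 3.14, 3.14, 3.14].

### API

Orientations are given as a unit quaternion [x, y, z, w].
In Python, from workcell import manip gives the robot as it stands.
- The arm moves only by the tool arm_command, never from a script. Its argument "commands" is a list that holds one entry, the list of rows, each a list of 6 numbers: the shift along the world's x, y, z in cm, then the turn, a rotation vector about the world's x, y, z in degrees. A call has 1 to 20 rows; each row is the pose to reach, as a shift and turn from the pose commanded when the call began; what a row does not reach only later rows make up. A row lasts 1/10 s, in which the tool goes at most 50 mm and 8.59 degrees, less where a joint would pass 70% of its speed; a pose out of reach is approached as far as the arm can. A call with a gripper value outside its range is refused whole. "claw" is the finger opening in cm, from 0 to 8.54, set as the call begins (left out, the last holds). The fingers move at their own pace and stop on an object; "newtons" is the grip in N (left out, the last holds). Time passes only in rows, so rows that repeat a pose let the fingers close. It gives the time, the measured TCP pose, the force and the opening at its end, in the units of the state.
- manip.get_obs(): the state, without advancing time (a new reading comes with each control period).
- manip.camera(name): name is "scene" or "side" or "wrist"; returns a dict with "pixels" (480x640x3 uint8, blue, green, red), "depth" (480x640 float32, m along the optical axis (not along the pixel's ray), 0 where there is no reading), "K" (3x3 intrinsics, pixels), "k1" (the pictures are not rectified: a ray, as slopes to the right and down, at radius r is drawn at 1 + k1 r^2 times it, then the intrinsics apply), "rvec" (rotation vector, rad) and "tvec" (3), from world to camera coordinates, as OpenCV has them. Camera axes: x right, y down, z forward; pixel columns grow to the right and rows downward; lengths in m; the calibration is good to about 2 mm. A picture is of the moment at which its call begins.
- manip.hand_in(): hands the job in, once; it reports no verdict.
Trained networks look in the newest picture that a camera, given by its name, has taken for a name from the list of things; names that differ only in an ending like _2 or _b are one class to them, and where a whole thing is asked for, a point or a joint stands for the part that bears it (a point fixed in the world has none). Each returns a list of dicts, best first, with "p" (0 to 1); they miss things now and then, are a little off and sometimes report something else, mostly with a low value. They report only what shows in the picture. A call takes as long as a camera call. They do not tell look-alikes from the thing itself.
- manip.masks_of(camera, thing): "mask" (480x640 bool, what is visible of it) and "bbox" ([left, top, right, bottom] in pixels, round what is visible of it).
The state is a dict: "clock": time; "joint_pos": joint angles; "joint_velocities": joint speeds; "tau": joint torques, N m; "position": TCP position; "ee_rot": TCP orientation; "ft_force": force on the tool from outside, world axes, zero at the start; "torque": the same for the moment, N m; "grip_width": opening from 0.0 (shut) to 1.0 (fully open).
Only numpy, scipy, OpenCV 4.12 (cv2) and the standard library are available. Lean on these libraries where they do the work, as an engineer would, in place of code of your own. Each camera call takes 0.05 s, during which the arm holds its last target.

### The job

The lid of the mosquito-coil burner on the shoe bench is hot: pick up the lid lifter by its wooden handle, hook the lid by its loop, lift it well clear of the burner, keeping it balanced and level, and lower it gently with the lifter onto the middle of the round cork mat. Then unhook the lifter and lay it back down flat on the bare bench, clear of the lid. Nothing but the lifter may touch the hot lid on the way, and the burner and the other things on the bench stay where they are.

Things in the scene. Friction and masses are not known exactly. Their poses are not given: they have to be found in the camera images.
- burner: Squat round terracotta pot, 112 mm across, 60 mm high, open at the top (wall 5 mm, about 0.7 kg), loose on the bench. Origin: centre of its underside. It carries the lid. It stands to the left or the right of the lifter, and the cork mat on the other side.
- lid: Round terracotta lid (about 0.14 kg), a tall steel loop handle on its middle. Origin: centre of its underside, z up. A foot 88 mm across at z = 0 to 6 mm sits loosely in the pot's mouth; the flange, 120 mm across, is at 6 to 13 mm. On the burner the flange rests on the rim: origin 54 mm above the burner's. Its mass centre is low on the axis: it hangs level from the loop's crown.
- lid_loop (a point): Underside of the loop's crown, 67.5 mm above the lid's origin, axes as the lid's. The loop: an upright arch of 7 mm round bar in the y-z plane, 45 mm wide inside, straight up to z = 45 mm over the lid's origin, half-round above, 74.5 mm to its outer top. One looks through it along x, which at the start points away from the robot within 0.5 rad.
- mat: Round cork mat, 170 mm across, 8 mm thick, fixed to the bench. Origin: centre of its underside; its top is 8 mm higher.
- lifter: Lid lifter (about 0.12 kg), 200 mm long, lying between burner and mat. Origin: under the middle of its handle; x along the shank to the hook (away from the robot at the start), z up. Wooden handle: bar 90 mm long (x -45 to 45), 22 mm wide (y), 30 mm high (z 0 to 30). From its front a straight steel shank, 7 mm thick, ends in a shallow dip and an upturned tip.
- lifter_grip (a point): Centre of the lifter's handle, 15 mm above the lifter's origin.
- lifter_seat (a point): Top of the shank in the dip, where the loop's crown should hang: (118, 0, 13.5) mm in the lifter's frame. The shank's centre line runs through (x, z) = (43, 16), (100, 16), (118, 10), (136, 16), (150, 28) mm. Underside of the dip at z = 6.5, top of the tip at z = 31.5, end of the tip at x = 153 mm.
- clog: Bystander: a pink plastic clog, 215 mm long, 94 mm wide, 64 mm high. Origin: under its middle.
- shoehorn: Bystander: an aluminium shoehorn, about 200 mm long, 45 mm wide, 10 mm high, lying across the bench near the robot. Origin: under its middle.
- key_bowl: Bystander: a white ceramic key bowl, 120 mm across, 50 mm high. Origin: centre of its underside.
- paperweight: Bystander: a glass dome, 70 mm across, 46 mm high, beyond the lifter's tip. Origin: centre of its underside.
- shoe_brush: Bystander: a wooden shoe brush, 150 by 50 mm, 42 mm high, bristles down. Origin: under its middle.
- polish_tin: Bystander: a closed flat metal polish tin, 88 mm across, 26 mm high. Origin: centre of its underside.
There are look-alikes about, which are no part of the job. Leave any turquoise look-alike of the lid alone. What is shaped like the burner but turquoise is not meant.

How it is judged:
By the outcome, as a careful person would: the job done as asked, in the order asked, and still so for the second after the job is handed in, with the robot touching nothing.
It also fails if it takes over 72 s, if anything falls off the work surface, if the arm or the gripper's body presses on something with over 40 N, if the wrist force passes 120 N, or if a joint passes its speed limit or range.

## Working session

There is one attempt and no reset: what is moved stays moved. The work goes in short steps, Python scripts to look and compute and a tool call to move; the robot and the scene stay as the last step left them, time stands still between calls to the robot, and variables do not carry over. Pictures are saved under pics/ and viewed, and the job is handed in when it is done.

Besides the shell and the picture viewer there is one more tool, called after ">>>" as name(argument=value, ...), one argument or row to a line, values as JSON. arm_command: Moves the arm, as the interface text tells. Its arguments: {"type":"object","properties":{"commands":{"type":"array"},"claw":{"type":"number"},"newtons":{"type":"number"}},"required":["commands"]}

```bash
mkdir -p pics; ls; cat > h.py <<'E'
import numpy as np, cv2
from workcell import manip
def cam(n,save=None):
    c=manip.camera(n)
    if save: cv2.imwrite('pics/'+save,c['pixels'])
    return c
def cloud(c):
    K=np.array(c['K'],float);k1=c['k1'];d=c['depth']
    pts=np.stack(np.meshgrid(np.arange(640.),np.arange(480.)),-1).reshape(-1,1,2)
    u=cv2.undistortPoints(pts,K,np.array([k1,0,0,0.])).reshape(480,640,2)
    P=np.dstack([u[...,0]*d,u[...,1]*d,d])
    R=cv2.Rodrigues(np.array(c['rvec'],float))[0];t=np.array(c['tvec'],float).ravel()
    W=(P-t)@R
    W[d<=0]=np.nan
    return W
def proj(c,p):
    q,_=cv2.projectPoints(np.array(p,float).reshape(-1,1,3),np.array(c['rvec'],float),np.array(c['tvec'],float),np.array(c['K'],float),np.array([c['k1'],0,0,0.]))
    return q.reshape(-1,2)
E
python3 - <<'E'
from h import *
print(manip.get_obs())
for n in ['scene','side','wrist']:
    c=cam(n,n+'0.png'); R=cv2.Rodrigues(np.array(c['rvec'],float))[0]
    print(n,-R.T@np.array(c['tvec']).ravel(),R[2],c['k1'])
    W=cloud(c)
    for t in ['burner','lid','lid_loop','mat','lifter','paperweight','clog','shoehorn','key_bowl','shoe_brush','polish_tin']:
        for m in manip.masks_of(n,t):
            w=W[m['mask']]; w=w[~np.isnan(w[:,0])]
            if m['p']>.3 and len(w): print(t,round(m['p'],2),np.round(m['bbox']),len(w),np.round(np.median(w,0),3),np.round(np.percentile(w,2,axis=0),3),np.round(np.percentile(w,98,axis=0),3))
E
```

```text
pics
{'clock': 0.0, 'joint_pos': array([-0.02262813,  0.33288985, -0.06469977,  1.46097324,  0.02161802,
        1.34989071, -0.08846302]), 'joint_velocities': array([-0.00185762,  0.00064658, -0.00095664, -0.00125874,  0.00016998,
       -0.00032785,  0.00032677]), 'tau': array([ 4.98105128e-04, -6.25449800e+01,  4.97091911e-02, -3.91610491e+01,
        1.63588714e-02,  9.83294769e-03, -6.01235030e-06]), 'position': array([6.24569274e-01, 2.74651138e-06, 2.00689499e-01]), 'ee_rot': array([ 0.50040964, -0.50032132,  0.49963316, -0.49963535]), 'ft_force': array([ 0.74544167,  0.75950303, -0.6502592 ]), 'torque': array([0.04024398, 0.02241272, 0.03207286]), 'grip_width': 1.0036136866922598}
scene [1.74871149 0.23052761 0.87146451] [-0.82893926 -0.16343475 -0.53492877] -0.07990387038729002
burner 0.97 [210. 264. 257. 291.] 739 [ 0.635 -0.201  0.033] [ 0.588 -0.262 -0.   ] [ 0.647 -0.164  0.058]
burner 0.87 [187. 189. 222. 224.] 1103 [ 0.306 -0.404  0.039] [ 0.232 -0.455  0.001] [ 0.423 -0.349  0.068]
lid 0.8 [211. 238. 257. 271.] 1191 [ 0.593 -0.217  0.067] [ 0.536 -0.272  0.06 ] [ 0.64
[... 3737 characters left out ...]
181 [ 0.748 -0.005  0.037] [ 0.722 -0.039  0.016] [0.782 0.021 0.045]
clog 0.68 [ 17.  79.  97. 280.] 6701 [0.364 0.042 0.005] [ 0.341 -0.079  0.002] [0.386 0.107 0.01 ]
clog 0.57 [426. 268. 525. 428.] 5937 [ 0.773 -0.095  0.046] [ 0.736 -0.244  0.006] [ 0.818 -0.073  0.063]
shoehorn 0.93 [ 18.  79.  98. 278.] 6572 [0.364 0.042 0.005] [ 0.341 -0.079  0.002] [0.386 0.107 0.01 ]
shoehorn 0.32 [244. 348. 341. 398.] 1941 [ 0.594 -0.17   0.036] [ 0.543 -0.196  0.006] [ 0.638 -0.165  0.053]
key_bowl 0.79 [441.   2. 585.  97.] 11431 [0.785 0.142 0.019] [0.718 0.099 0.004] [0.824 0.173 0.051]
polish_tin 0.53 [425. 176. 497. 248.] 4264 [ 0.748 -0.006  0.037] [ 0.722 -0.039  0.015] [0.783 0.022 0.045]
```

View pics/scene0.png

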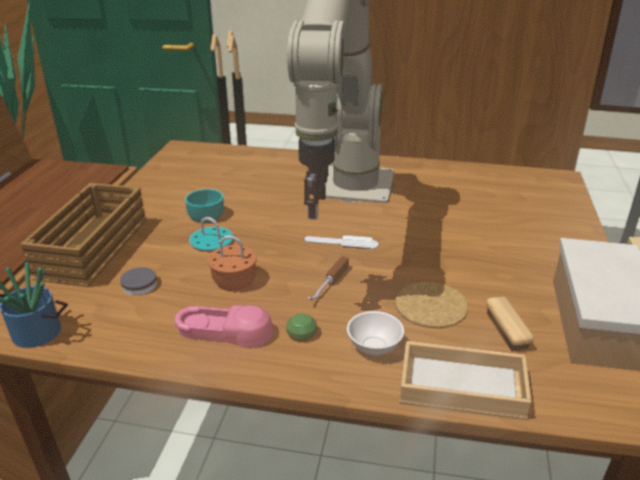

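View pics/side0.png

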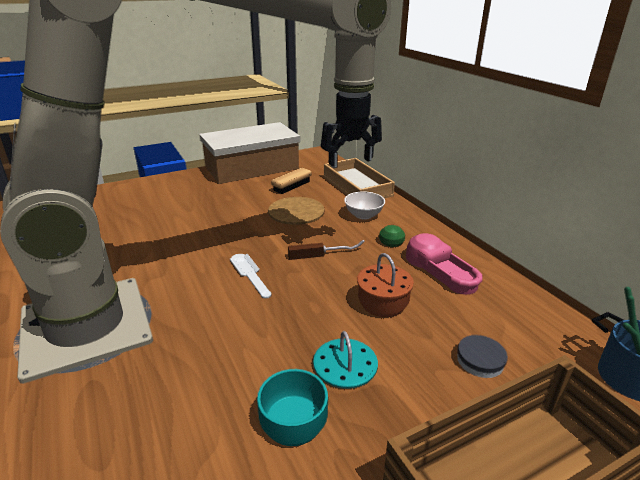

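View pics/wrist0.png

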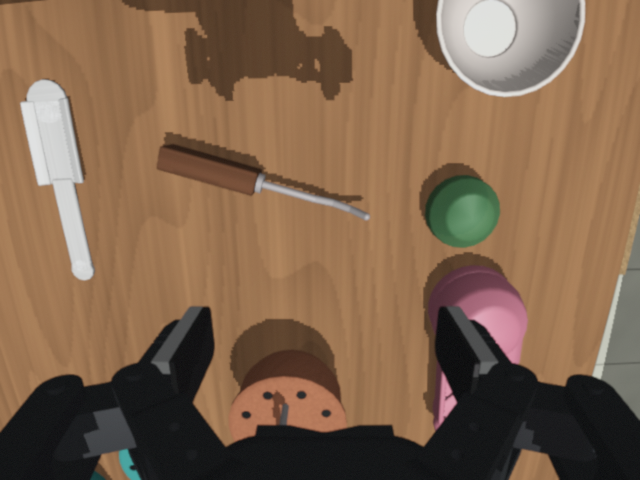

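The scene view shows the terracotta burner and lid at (233,265), the turquoise look-alikes at (205,205) and (211,238), the lifter at (330,278) and the mat at (431,304). Candidates for the lid are terracotta at side px (387,280) or turquoise at (345,362). I choose terracotta, on the pot. There is only one lifter, at (328,250) in the side view.

```bash
cat > m.py <<'E'
from h import *
from scipy.optimize import least_squares
C={n:cam(n) for n in ['scene','side','wrist']}
Ws={n:cloud(C[n]) for n in C}
def circ(p,r):
    f=least_squares(lambda q:np.hypot(p[:,0]-q[0],p[:,1]-q[1])-r,p[:,:2].mean(0),loss='soft_l1',f_scale=.002);return f.x,np.std(f.fun)
def near(W,x,y,r,z0,z1):
    m=(np.hypot(W[...,0]-x,W[...,1]-y)<r)&(W[...,2]>z0)&(W[...,2]<z1);return m
# lid top by cam
for n in C:
    W=Ws[n]
    m=near(W,.588,-.22,.075,.0625,.072).astype(np.uint8)
    if m.sum()<50: continue
    q=W[m>0]; h=cv2.convexHull(q[:,:2].astype(np.float32)).reshape(-1,2)
    print('lid',n,m.sum(),'z',np.median(q[:,2]),'enc',cv2.minEnclosingCircle(h),circ(h,.06))
    l=W[near(W,.588,-.22,.05,.075,.14)]
    if len(l)>10:
        a=l[:,:2]-l[:,:2].mean(0);u=np.linalg.svd(a,full_matrices=False)[2][0]
        print(' loop',len(l),l.mean(0),'dir(y)',u,np.degrees(np.arctan2(-u[0],u[1])),'ext',np.ptp(a@u),np.std(a@[-u[1],u[0]]),'ztop',np.percentile(l[:,2],[90,98,100]))
        top=l[l[:,2]>l[:,2].max()-.01];print(' top',top.mean(0))
    q=W[near(W,.605,.265,.11,.005,.012)];h=cv2.convexHull(q[:,:2].astype(np.float32)).reshape(-1,2)
    if len(q)>500: print('mat',n,np.median(q[:,2]),cv2.minEnclosingCircle(h),circ(h,.085))
    q=W[(W[...,0]>.46)&(W[...,0]<.68)&(W[...,1]>-.03)&(W[...,1]<.07)&(W[...,2]>.024)&(W[...,2]<.034)]
    hd=q[q[:,0]<.585]
    r=cv2.minAreaRect(hd[:,:2].astype(np.float32));print('handle',n,len(hd),r,hd.mean(0))
    s=W[(W[...,0]>.46)&(W[...,0]<.69)&(W[...,1]>-.04)&(W[...,1]<.07)&(W[...,2]>.009)&(W[...,2]<.034)]
    s=s[s[:,0]>.59]
    a=s[:,:2]-s[:,:2].mean(0);u=np.linalg.svd(a,full_matrices=False)[2][0]
    print(' shank',len(s),s.mean(0),np.degrees(np.arctan2(u[1],u[0])),'tip',s[s[:,0].argmax()])
E
python3 m.py
```

```text
lid scene 998 z 0.06669320719769961 enc ((0.588690996170044, -0.217827707529068), 0.06425624340772629) (array([ 0.59031181, -0.21851734]), np.float64(0.0016007242783328865))
 loop 141 [ 0.59075641 -0.21786337  0.10580739] dir(y) [-0.04090509  0.99916304] 2.344343036674663 ext 0.05943716373061876 0.003027179195704456 ztop [0.12571032 0.12922288 0.12997709]
 top [ 0.59112871 -0.21698476  0.12421919]
mat scene 0.007912867230801889 ((0.5973454117774963, 0.25912076234817505), 0.09899936616420746) (array([0.60572171, 0.26787097]), np.float64(0.007156733846447382))
handle scene 217 ((0.5269104838371277, 0.03020116686820984), (0.024788472801446915, 0.10143819451332092), 74.78461456298828) [0.52551245 0.03150191 0.02908124]
 shank 72 [0.62794773 0.00102219 0.01858394] -15.821258053969746 tip [ 0.66780994 -0.01026899  0.02717474]
lid side 1393 z 0.06628611720446279 enc ((0.5876685976982117, -0.22271691262722015), 0.0616423524916172) (array([ 0.58676353, -0.22201943]), np.float64(0.0008384789650751845))
 loop 171 [ 0.58576796 -0.22609935  0.10527125] dir(y) [ 0.04074573 -0.99916955] -177.664795
[... 596 characters left out ...]
1335 enc ((0.5857504606246948, -0.2178291380405426), 0.06022262945771217) (array([ 0.58686636, -0.22052102]), np.float64(0.0006661039052166803))
 loop 113 [ 0.58632188 -0.19230998  0.08443583] dir(y) [ 0.98158376 -0.19103224] -101.01303078761418 ext 0.006980521005588355 0.0010314952951512055 ztop [0.09205336 0.09321644 0.09438913]
 top [ 0.58629606 -0.19244668  0.08903794]Traceback (most recent call last):
  File "m.py", line 21, in <module>
    q=W[near(W,.605,.265,.11,.005,.012)];h=cv2.convexHull(q[:,:2].astype(np.float32)).reshape(-1,2)
                                           ^^^^^^^^^^^^^^^^^^^^^^^^^^^^^^^^^^^^^^^^^^^^^^^^^^
AttributeError: 'NoneType' object has no attribute 'reshape'
```

```bash
sed -i 's/    q=W\[near(W,.605/    q=W[near(W,.605/; s/;h=cv2.convexHull(q\[:,:2\].astype(np.float32)).reshape(-1,2)$/\n    h=cv2.convexHull(q[:,:2].astype(np.float32)).reshape(-1,2) if len(q) else None/' m.py
python3 m.py | grep -A9 'lid wrist'
python3 - <<'E'
from h import *
from scipy.spatial.transform import Rotation as R
o=manip.get_obs();print(R.from_quat(o['ee_rot']).as_matrix().round(3),o['position'])
for n in ['scene','side','wrist']:
    c=cam(n)
    for t in ['mat','lifter']:
        for m in manip.masks_of(n,t)[:1]:
            if m['p']<.5: continue
            W=cloud(c)[m['mask']];W=W[W[:,2]>(.004 if t=='mat' else .027)]
            if t=='mat':
                h=cv2.convexHull(W[(np.hypot(W[:,0]-.603,W[:,1]-.266)<.1)][:,:2].astype(np.float32));print(n,t,cv2.minEnclosingCircle(h), cv2.fitEllipse(h))
            else: print(n,t,cv2.minAreaRect(W[W[:,0]<.6][:,:2].astype(np.float32)))
c=cam('side');x=c['pixels'][230:330,270:430];cv2.imwrite('pics/crop1.png',cv2.resize(x,None,fx=5,fy=5,interpolation=cv2.INTER_CUBIC))
E
```

```text
lid wrist 5105 z 0.06718773103241556 enc ((0.5866907238960266, -0.2191445529460907), 0.06008455157279968) (array([ 0.58674052, -0.22041568]), np.float64(0.003010684173509401))
 loop 112 [ 0.58636011 -0.19227416  0.08443131] dir(y) [ 0.97587107 -0.21834756] -102.61199558837811 ext 0.006986123510259093 0.0009406359887909384 ztop [0.09220633 0.09428741 0.09489006]
 top [ 0.58650839 -0.19243159  0.08949292]
handle wrist 2536 ((0.5213581323623657, 0.028250113129615784), (0.02319405972957611, 0.09490872919559479), 73.6097183227539) [0.52055826 0.02934452 0.02975862]
 shank 640 [ 0.62849807 -0.00218308  0.0192656 ] -16.360903056862227 tip [ 0.66567815 -0.01443573  0.03017993]
[[ 0.  0.  1.]
 [-1.  0.  0.]
 [-0. -1.  0.]] [6.25036637e-01 2.46488333e-05 2.01552846e-01]
scene mat ((0.6049309372901917, 0.2681441307067871), 0.08773725479841232) ((0.6055002212524414, 0.2686258554458618), (0.16525119543075562, 0.17281806468963623), 90.1661148071289)
scene lifter ((0.5248318314552307, 0.03164995461702347), (0.02436073124408722, 0.09573931992053986), 75.59567260742188)
side mat ((0.5990838408470154, 0.26460352540016174), 0.08824406564235687) ((0.6009303331375122, 0.26494497060775757), (0.16921387612819672, 0.17453673481941223), 161.79054260253906)
side lifter ((0.5184608101844788, 0.026805832982063293), (0.024213790893554688, 0.08822572976350784), 74.5893783569336)
wrist lifter ((0.5195658206939697, 0.029341917484998703), (0.022424902766942978, 0.08911091089248657), 74.17207336425781)
```

View pics/crop1.png

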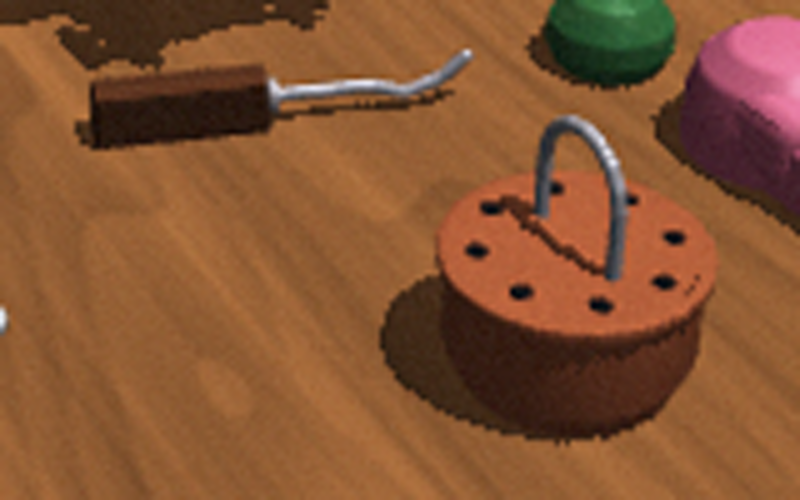

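The crop confirms the terracotta lid on the terracotta pot, with the wooden-handled lifter beside it. The lifter's origin is about (0.521, 0.029), yaw -16°. I'll turn the tool and go above the handle.

>>> arm_command(
  commands=[
    [[-1,0.3,0,0,0,-8],[-2,0.6,0,0,0,-16],[-3,0.9,0,0,0,-24],[-4,1.2,0,0,0,-32],[-5,1.5,0,0,0,-40],[-6,1.8,0,0,0,-48],[-7,2.1,0,0,0,-56],[-8,2.4,0,0,0,-64],[-9,2.7,0,0,0,-72],[-10,2.9,0,0,0,-80],[-10.4,2.9,-2,0,0,-88],[-10.4,2.9,-5,0,0,-96],[-10.4,2.9,-8,0,0,-103],[-10.4,2.9,-10,0,0,-106],[-10.4,2.9,-10,0,0,-106],[-10.4,2.9,-10,0,0,-106]],
  ],
  claw=5.5,
  newtons=90,
)

```text
clock: 4.2
position: [0.5213, 0.0291, 0.1022]
ee_rot: [-0.098, -0.7, 0.7, 0.098]
ft_force: [0.6, -0.5, 1.1]
grip_width: 0.647
```

```bash
python3 - <<'E'
from h import *
from scipy.spatial.transform import Rotation as R
o=manip.get_obs();print(R.from_quat(o['ee_rot']).as_matrix().round(3),o['position'],o['joint_pos'],o['clock'],o['grip_width'])
c=cam('wrist','w1.png');W=cloud(c)
m=(abs(W[...,0]-.55)<.12)&(abs(W[...,1]-.02)<.06)&(W[...,2]>.027)&(W[...,2]<.033);print(m.sum())
q=W[m];print(cv2.minAreaRect(q[:,:2].astype(np.float32)),q.min(0),q.max(0))
c=cam('side','s1.png')
E
```

```text
[[-0.962  0.    -0.274]
 [ 0.274 -0.    -0.962]
 [-0.    -1.     0.   ]] [0.52127193 0.02907913 0.10219845] [-0.1988418   0.18680237  0.06137284  1.85946775 -0.01268675  1.09547124
 -1.98089   ] 4.2 0.6473686110196194
4244
((0.5661761164665222, 0.01470605842769146), (0.022007349878549576, 0.1883929967880249), 73.45648193359375) [ 0.47355095 -0.01282013  0.02704478] [0.65685717 0.05114996 0.03250714]
```

View pics/w1.png

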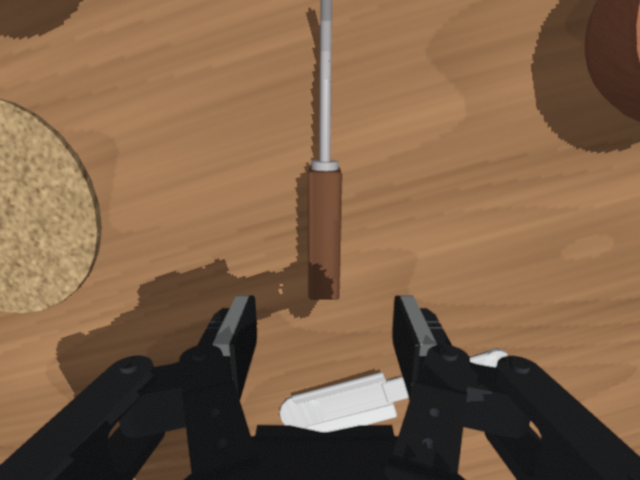

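The picture shows the handle at (325,232), upright in view between the fingers. It's aligned to within about 0.5° and 2 mm. Descending.

>>> arm_command(
  commands=[
    [[-0.2,0,-2,0,0,-0.4],[-0.2,0,-4,0,0,-0.4],[-0.2,0,-6,0,0,-0.4],[-0.2,0,-7.5,0,0,-0.4],[-0.2,0,-8.5,0,0,-0.4],[-0.2,0,-9.2,0,0,-0.4],[-0.2,0,-9.6,0,0,-0.4],[-0.2,0,-9.8,0,0,-0.4],[-0.2,0,-9.8,0,0,-0.4],[-0.2,0,-9.8,0,0,-0.4]],
  ],
)

```text
clock: 5.3
position: [0.5194, 0.0291, 0.004]
ee_rot: [0.101, 0.7, -0.7, -0.101]
ft_force: [-0.1, -0.2, 1.0]
grip_width: 0.645
```

>>> arm_command(
  commands=[
    [[0,0,0,0,0,0],[0,0,0,0,0,0],[0,0,0,0,0,0],[0,0,0,0,0,0],[0,0,0,0,0,0],[0,0,0,0,0,0],[0,0,0,0,0,0],[0,0,0,0,0,0]],
  ],
  claw=1,
  newtons=90,
)

```text
clock: 6.1
position: [0.519, 0.029, 0.0035]
ee_rot: [-0.101, -0.7, 0.7, 0.101]
ft_force: [-0.1, -0.5, -0.4]
grip_width: 0.117
```

```bash
python3 - <<'E'
from h import *
c=cam('side','s2.png');x=c['pixels'][150:350,230:500];cv2.imwrite('pics/s2c.png',cv2.resize(x,None,fx=2.9,fy=2.9))
E
```

```text
(no output)
```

View pics/s2c.png

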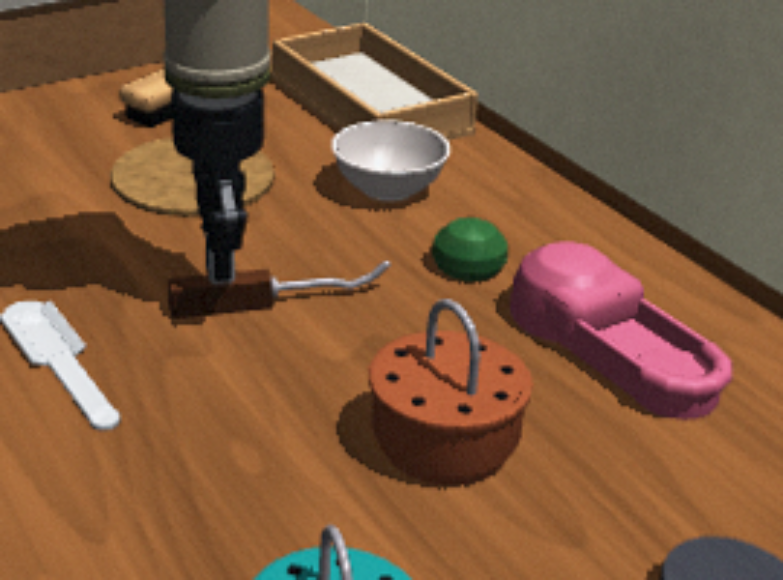

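```bash
python3 - <<'E'
from h import *
print(manip.get_obs())
c=cam('side');x=c['pixels'][200:280,270:390];cv2.imwrite('pics/s3c.png',cv2.resize(x,None,fx=6,fy=6))
print(proj(c,[[.519,.029,.03],[.519,.029,.0],manip.get_obs()['position']]))
c=cam('wrist','w3.png')
c=cam('scene');x=c['pixels'][200:320,270:390];cv2.imwrite('pics/c3c.png',cv2.resize(x,None,fx=5,fy=5))
E
```

```text
{'clock': 6.15, 'joint_pos': array([-0.19401379,  0.31041461,  0.05692233,  1.94412001, -0.02226362,
        0.88767187, -1.98280311]), 'joint_velocities': array([-0.00225639, -0.00055526, -0.00051549, -0.00035676, -0.00141849,
        0.00026894, -0.00085225]), 'tau': array([-3.27744610e-04, -5.27006435e+01,  1.48438454e+00, -3.11388409e+01,
        1.33798050e-02,  2.08044381e-03,  2.77109893e-05]), 'position': array([0.51902348, 0.02900131, 0.00353413]), 'ee_rot': array([-0.10086509, -0.69983648,  0.69991634,  0.10085759]), 'ft_force': array([-0.27219696,  0.23716388,  0.46886312]), 'torque': array([ 0.01531885,  0.04882647, -0.02441742]), 'grip_width': 0.11420760026728864}
[[305.44800646 245.56602612]
 [305.59760476 255.51825309]
 [305.58813138 254.35169328]]
```

View pics/s3c.png

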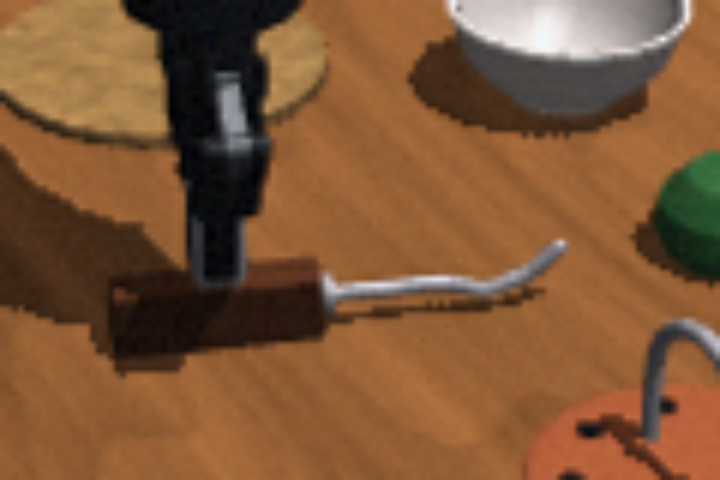

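View pics/w3.png

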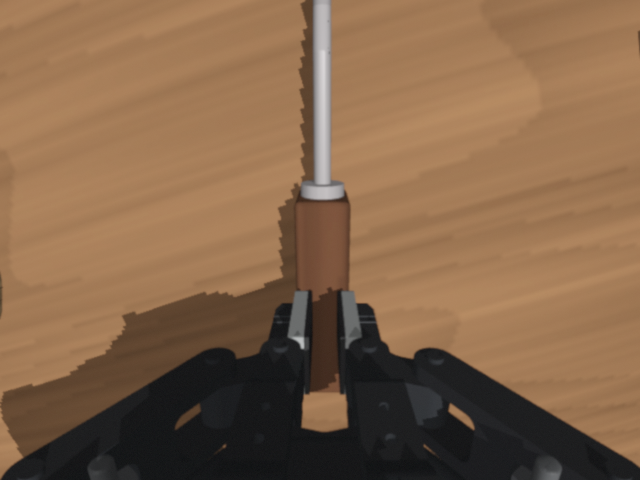

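View pics/c3c.png

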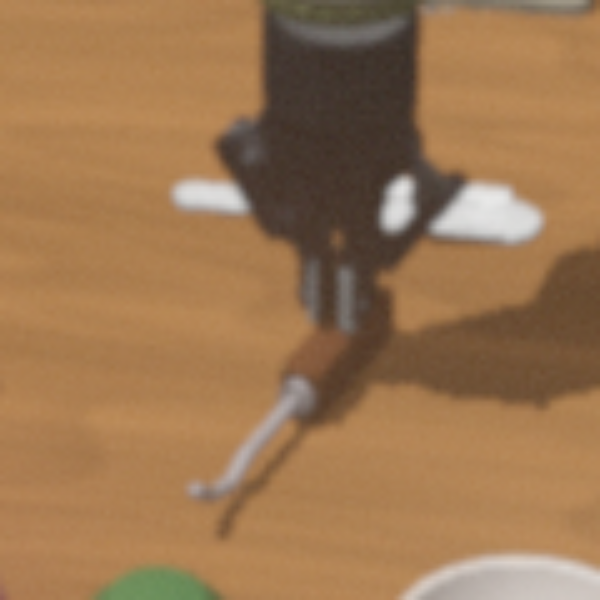

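```bash
python3 - <<'E'
from h import *
c=cam('wrist');W=cloud(c)
for (u,v) in [(323,250),(323,340),(323,300),(300,295),(347,295),(300,300),(348,300),(300,320),(349,330),(295,292),(352,292),(305,293),(323,130),(323,370)]:
    print((u,v),W[v,u].round(4))
for n in ['side','scene']:
    c=cam(n);W=cloud(c)
    m=(np.hypot(W[...,0]-.519,W[...,1]-.029)<.035)&(W[...,2]>.012)&(W[...,2]<.2)
    px=c['pixels'].astype(int);dark=m&(px[...,2]-px[...,0]<25)
    q=W[dark];print(n,len(q),np.sort(q[:,2])[:25].round(3))
E
```

```text
(323, 250) [0.5431 0.0217 0.0303]
(323, 340) [0.5034 0.0334 0.0303]
(323, 300) [0.5217 0.028  0.0299]
(300, 295) [0.5317 0.0342 0.0412]
(347, 295) [0.5269 0.0169 0.0417]
(300, 300) [0.532  0.0338 0.0461]
(348, 300) [0.5267 0.0167 0.0457]
(300, 320) [0.5317 0.033  0.0608]
(349, 330) [0.526  0.0178 0.0652]
(295, 292) [0.5317 0.0365 0.0372]
(352, 292) [0.526  0.0149 0.0385]
(305, 293) [0.5313 0.0324 0.0397]
(323, 130) [0.5872 0.0087 0.0201]
(323, 370) [0.4882 0.0379 0.0298]
side 412 [0.012 0.013 0.013 0.013 0.013 0.014 0.014 0.014 0.014 0.014 0.014 0.014
 0.014 0.015 0.015 0.015 0.015 0.016 0.016 0.016 0.016 0.016 0.016 0.017
 0.017]
scene 308 [0.038 0.038 0.039 0.04  0.04  0.041 0.042 0.042 0.042 0.042 0.043 0.044
 0.044 0.044 0.045 0.045 0.046 0.046 0.046 0.048 0.048 0.048 0.048 0.048
 0.048]
```

The wrist view shows the fingers closed above the handle at (323,300), with the tips at z ≈ 0.037 while the reported TCP is 0.0035. The real finger ends therefore stand about 33 mm behind the stated TCP. I'll reopen, go lower by measurement, and watch the force.

>>> arm_command(
  commands=[
    [[0,0,0,0,0,0],[0,0,0,0,0,0],[0,0,0,0,0,0],[0,0,0,0,0,0],[0,0,0,0,0,0],[0,0,-0.5,0,0,0],[0,0,-1,0,0,0],[0,0,-1.5,0,0,0],[0,0,-2,0,0,0],[0,0,-2,0,0,0],[0,0,-2,0,0,0]],
  ],
  claw=5.5,
)

```text
clock: 7.55
position: [0.5189, 0.029, -0.0166]
ee_rot: [-0.101, -0.7, 0.7, 0.101]
ft_force: [-0.2, 0.0, -0.4]
grip_width: 0.643
```

```bash
python3 - <<'E'
from h import *
o=manip.get_obs();print(o['position'],o['ft_force'],o['grip_width'])
c=cam('wrist','w4.png');W=cloud(c)
px=c['pixels'].astype(int)
m=(px.max(-1)<150)&(px[...,2]-px[...,0]<25)&(abs(W[...,2]-.04)<.06)&(np.arange(480)[:,None]<330)
q=W[m];i=np.argsort(q[:,2])[:400:20];print(q[i].round(3))
c=cam('side');x=c['pixels'][200:280,270:390];cv2.imwrite('pics/s4c.png',cv2.resize(x,None,fx=6,fy=6))
E
```

```text
[ 0.51890869  0.02900531 -0.0166353 ] [-0.18403276  0.01452992 -0.3860716 ] 0.6429857277147739
[[ 0.596  0.011 -0.001]
 [ 0.596  0.011 -0.   ]
 [ 0.565  0.026  0.   ]
 [ 0.573  0.017  0.001]
 [ 0.564  0.026  0.005]
 [ 0.569  0.02   0.011]
 [ 0.629  0.     0.013]
 [ 0.627 -0.006  0.013]
 [ 0.627  0.     0.014]
 [ 0.624 -0.005  0.014]
 [ 0.622 -0.004  0.015]
 [ 0.568  0.019  0.015]
 [ 0.613  0.005  0.015]
 [ 0.613  0.005  0.016]
 [ 0.568  0.02   0.016]
 [ 0.58   0.015  0.016]
 [ 0.602  0.008  0.016]
 [ 0.583  0.014  0.017]
 [ 0.593  0.011  0.017]
 [ 0.581  0.008  0.017]]
```

View pics/w4.png

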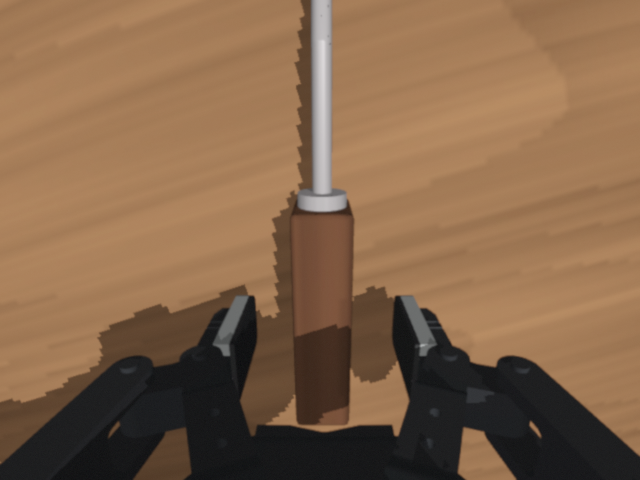

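View pics/s4c.png

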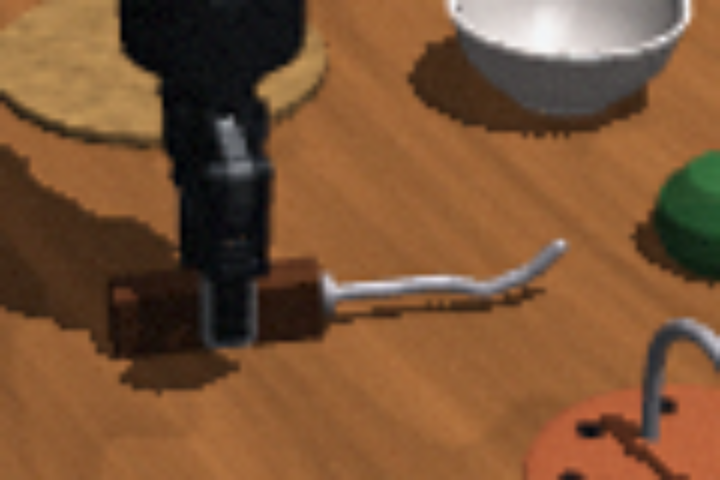

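>>> arm_command(
  commands=[
    [[0,0,-0.4,0,0,0],[0,0,-0.8,0,0,0],[0,0,-0.9,0,0,0],[0,0,-0.9,0,0,0]],
  ],
)

```text
clock: 8.05
position: [0.5188, 0.029, -0.0258]
ee_rot: [-0.101, -0.7, 0.7, 0.101]
ft_force: [0.6, -0.2, 0.4]
grip_width: 0.649
```

>>> arm_command(
  commands=[
    [[0,0,0,0,0,0],[0,0,0,0,0,0],[0,0,0,0,0,0],[0,0,0,0,0,0],[0,0,0,0,0,0],[0,0,0,0,0,0],[0,0,0,0,0,0],[0,0,0,0,0,0]],
  ],
  claw=1,
  newtons=90,
)

```text
clock: 8.85
position: [0.5193, 0.0291, -0.025]
ee_rot: [0.101, 0.7, -0.7, -0.101]
ft_force: [-0.9, -0.1, 5.3]
grip_width: 0.24
```

```bash
python3 - <<'E'
from h import *
o=manip.get_obs();print(o['position'],o['ft_force'],o['grip_width'],o['clock'])
c=cam('wrist','w5.png')
c=cam('side');x=c['pixels'][200:280,270:390];cv2.imwrite('pics/s5c.png',cv2.resize(x,None,fx=6,fy=6))
E
```

```text
[ 0.51930372  0.02909503 -0.02502248] [-0.89506372 -0.12379962  5.28793641] 0.23994135501626662 8.85
```

View pics/s5c.png

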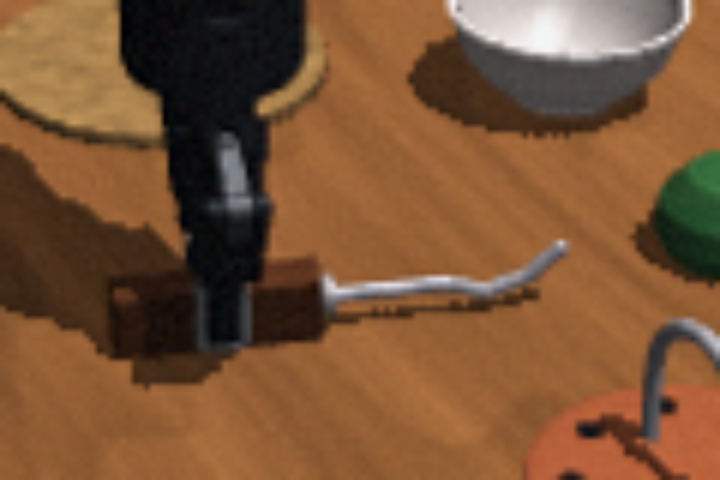

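Gripped at 20.5 mm on the handle. The side crop shows the pads at mid-handle (222,310). Lifting.

>>> arm_command(
  commands=[
    [[0,0,0.5,0,0,0],[0,0,1.5,0,0,0],[0,0,3,0,0,0],[0,0,5,0,0,0],[0,0,7,0,0,0],[0,0,9,0,0,0],[0,0,11,0,0,0],[0,0,12,0,0,0],[0,0,12,0,0,0],[0,0,12,0,0,0]],
  ],
)

```text
clock: 9.95
position: [0.5187, 0.029, 0.094]
ee_rot: [-0.101, -0.7, 0.7, 0.101]
ft_force: [-0.0, 0.2, -2.1]
grip_width: 0.24
```

```bash
cat > lif.py <<'E'
from h import *
from scipy.spatial.transform import Rotation as R
def lif(c=None):
    """lifter pose relative to tool from wrist cam: shank line points in a frame (x fwd along tool fwd, z up) from TCP"""
    c=c or cam('wrist');W=cloud(c);o=manip.get_obs()
    M=R.from_quat(o['ee_rot']).as_matrix();f=-M[:,0];up=-M[:,1];l=np.cross(up,f)
    P=(W-o['position'])@np.array([f,l,up]).T
    m=(P[...,0]>.03)&(P[...,0]<.17)&(abs(P[...,1])<.025)&(P[...,2]>.015)&(P[...,2]<.07)
    return o,P[m],W[m],f
if __name__=='__main__':
    o,p,w,f=lif();print(o['position'],o['ft_force'],o['grip_width'],o['clock'],f)
    for a in np.arange(.03,.17,.01):
        k=(p[:,0]>=a)&(p[:,0]<a+.01)
        if k.sum()>3: print(round(a+.005,3),k.sum(),np.median(p[k],0).round(4),p[k][:,2].max().round(4),np.median(w[k],0).round(4))
E
python3 lif.py; python3 -c "
from h import *
cam('wrist','w6.png');c=cam('side','s6.png')"
```

```text
[0.51837797 0.02896412 0.09360447] [-0.84549659  0.11954647 -1.37167053] 0.24147215737718272 10.0 [ 0.95931641 -0.28233029 -0.00127688]
0.035 1949 [ 0.0351 -0.0009  0.0554] 0.0576 [0.552  0.0184 0.149 ]
0.045 2354 [ 0.0448 -0.0006  0.0525] 0.0577 [0.5614 0.0156 0.146 ]
0.055 776 [ 0.0538 -0.0007  0.0443] 0.0511 [0.5698 0.0128 0.1379]
0.065 644 [ 0.0651 -0.0006  0.0444] 0.0467 [0.5808 0.0101 0.1379]
0.075 671 [ 0.0752 -0.0006  0.0445] 0.0468 [0.5903 0.0073 0.138 ]
0.085 747 [ 0.0852 -0.0006  0.0444] 0.047 [0.6    0.0044 0.1379]
0.095 785 [ 0.095  -0.0006  0.0444] 0.0466 [0.6094 0.0016 0.1379]
0.105 710 [ 0.1049 -0.0005  0.0429] 0.0462 [ 0.619  -0.001   0.1364]
0.115 125 [ 0.1108 -0.0002  0.041 ] 0.0426 [ 0.6246 -0.0027  0.1344]
```

View pics/w6.png

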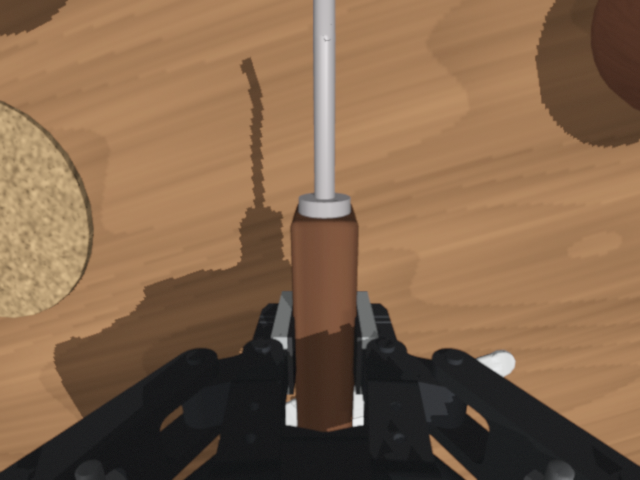

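View pics/s6.png

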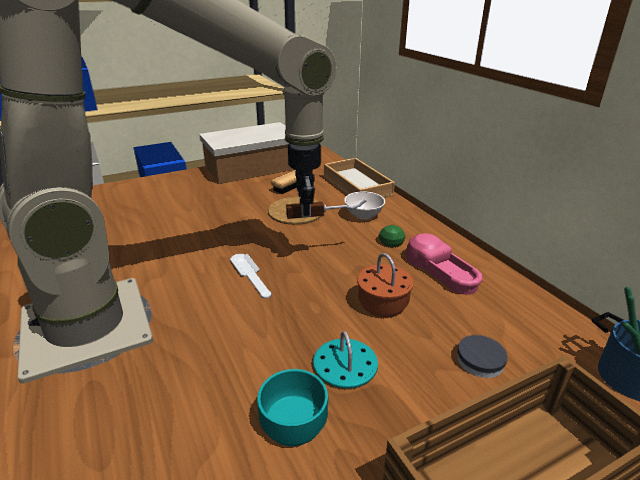

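The lifter hangs level in the grip: shank top at 0.138, lifter origin about 25 mm above the reported TCP and straight below it otherwise. Next is the pose in front of the loop.

>>> arm_command(
  commands=[
    [[-0.5,-1.2,0.5,0,0,1],[-1.5,-3.5,1,0,0,3],[-3,-6.5,2,0,0,6],[-4.5,-10,3,0,0,8],[-6,-13,3,0,0,10],[-7.5,-16,3,0,0,12],[-9,-19,3,0,0,14],[-10,-22,3,0,0,16],[-11,-24.5,3,0,0,18],[-11.4,-25.7,3,0,0,18.8],[-11.4,-25.7,3,0,0,18.8],[-11.4,-25.7,3,0,0,18.8],[-11.4,-25.7,3,0,0,18.8]],
  ],
)

```text
clock: 11.4
position: [0.4054, -0.2268, 0.1243]
ee_rot: [-0.015, 0.707, -0.707, 0.015]
ft_force: [0.1, -0.8, -1.2]
grip_width: 0.236
```

```bash
cat > chk.py <<'E'
from h import *
from scipy.spatial.transform import Rotation as R
import sys
o=manip.get_obs();M=R.from_quat(o['ee_rot']).as_matrix();f=-M[:,0];up=-M[:,1]
print('pos',o['position'].round(4),'F',o['ft_force'].round(2),'T',o['torque'].round(2),'g',round(o['grip_width'],3),'t',o['clock'],'f',f.round(4),'j',o['joint_pos'].round(2))
L=o['position']+.025*up; seat=L+f*.118+up*.0135; tip=L+f*.150+up*.028
print('seat',seat.round(4),'tip',tip.round(4))
t=sys.argv[1]
for n in ['wrist','scene','side']:
    c=cam(n);W=cloud(c)
    if n=='wrist': cv2.imwrite(f'pics/{t}_w.png',c['pixels'])
    else:
        b=(180,190,320,310) if n=='scene' else (330,180,470,320)
        if len(sys.argv)>2: b=eval(sys.argv[2])[n]
        s=4.2
        im=cv2.resize(c['pixels'][b[1]:b[3],b[0]:b[2]],None,fx=s,fy=s,interpolation=cv2.INTER_CUBIC)
        for p,col in ((seat,(0,255,0)),(tip,(255,0,0))):
            q=(proj(c,p)[0]-b[:2])*s+s/2; cv2.circle(im,tuple(int(v) for v in q),4,col,1)
        cv2.imwrite(f'pics/{t}_{n}.png',im)
E
python3 chk.py a; python3 lif.py|tail -9
```

```text
pos [ 0.4054 -0.2268  0.1243] F [ 0.15 -0.78 -1.17] T [0.   0.06 0.01] g 0.236 t 11.4 f [ 9.991e-01  4.310e-02 -4.000e-04] j [ 0.12  0.03  0.3   1.98 -0.01  1.13 -1.1 ]
seat [ 0.5233 -0.2217  0.1627] tip [ 0.5553 -0.2204  0.1772]
0.035 1972 [ 0.0351 -0.0007  0.055 ] 0.0567 [ 0.4404 -0.2264  0.1795]
0.045 2467 [ 0.0446 -0.0003  0.0504] 0.0568 [ 0.4499 -0.2258  0.1749]
0.055 620 [ 0.0551 -0.0003  0.0439] 0.0469 [ 0.4603 -0.2253  0.1684]
0.065 644 [ 0.065  -0.0003  0.044 ] 0.0462 [ 0.4703 -0.2249  0.1685]
0.075 674 [ 0.0751 -0.0003  0.0439] 0.0463 [ 0.4803 -0.2244  0.1684]
0.085 738 [ 0.085  -0.0002  0.0439] 0.0464 [ 0.4903 -0.2239  0.1684]
0.095 779 [ 0.0951 -0.0003  0.0439] 0.0464 [ 0.5003 -0.2235  0.1684]
0.105 716 [ 0.1051 -0.0002  0.0422] 0.0456 [ 0.5102 -0.223   0.1666]
0.115 87 [ 0.1107 -0.0003  0.0401] 0.0427 [ 0.5159 -0.2229  0.1646]
```

View pics/a_w.png

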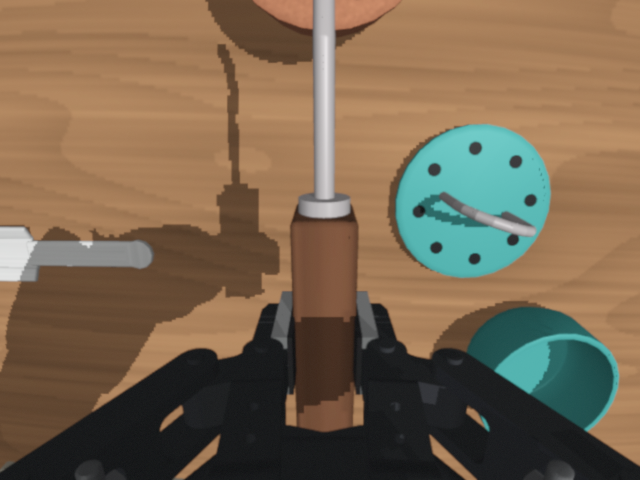

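View pics/a_side.png

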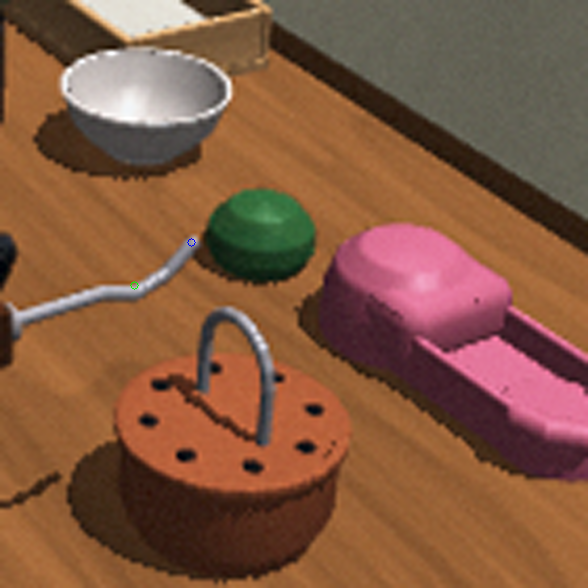

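View pics/a_scene.png

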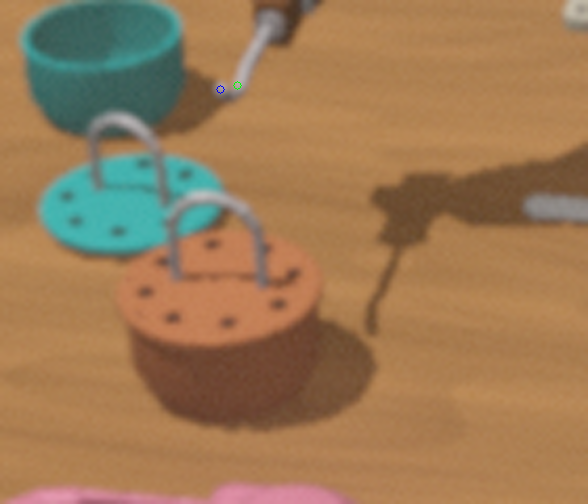

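The projected seat (green) and tip (blue) fall on the picture's dip and tip, so the model holds. The terracotta loop is at side crop (235,370). Lowering to hooking height.

>>> arm_command(
  commands=[
    [[0,-0.1,-1,0,0,0],[0,-0.1,-2.5,0,0,0],[0,-0.1,-4,0,0,0],[0,-0.1,-5.5,0,0,0],[0,-0.1,-6.5,0,0,0],[0,-0.1,-6.9,0,0,0],[0,-0.1,-6.9,0,0,0],[0,-0.1,-6.9,0,0,0]],
  ],
)

```text
clock: 12.4
position: [0.4054, -0.2291, 0.056]
ee_rot: [0.015, -0.707, 0.707, -0.015]
ft_force: [0.2, -0.3, -1.3]
grip_width: 0.241
```

```bash
python3 chk.py b
```

```text
pos [ 0.4054 -0.2291  0.056 ] F [ 0.18 -0.32 -1.3 ] T [-0.05  0.02 -0.06] g 0.241 t 12.4 f [9.991e-01 4.180e-02 7.000e-04] j [ 0.13  0.12  0.3   2.05 -0.04  0.97 -1.07]
seat [ 0.5233 -0.2242  0.0946] tip [ 0.5552 -0.2229  0.1091]
```

View pics/b_side.png

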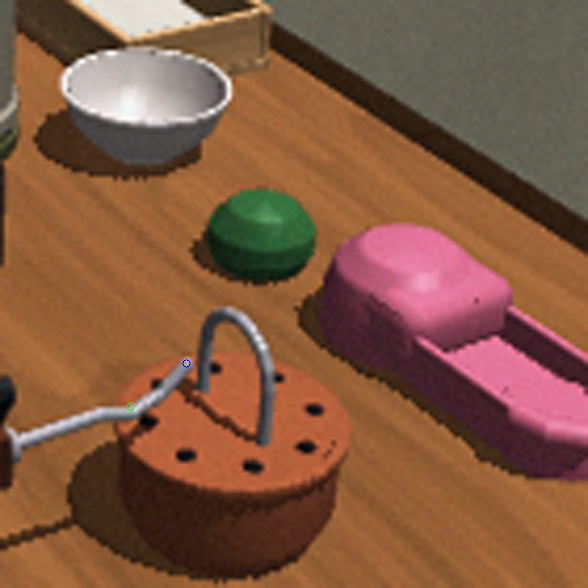

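View pics/b_scene.png

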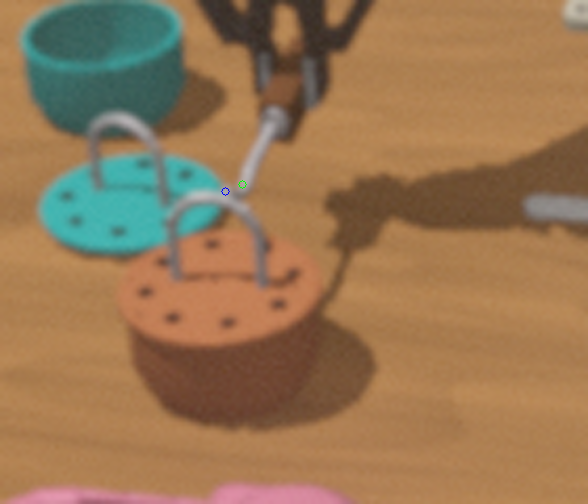

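Hook at crown-passing height: the tip at 0.109 is below the crown's underside at 0.1215, and pointed at the loop. Advancing.

>>> arm_command(
  commands=[
    [[0.5,0.1,0,0,0,0],[1.2,0.1,0,0,0,0],[2,0.2,0,0,0,0],[2.8,0.2,0,0,0,0],[3.6,0.2,0,0,0,0],[4.4,0.3,0,0,0,0],[5.2,0.3,0,0,0,0],[5.9,0.3,0,0,0,0],[6.3,0.3,0,0,0,0],[6.4,0.35,0,0,0,0],[6.4,0.35,0,0,0,0],[6.4,0.35,0,0,0,0]],
  ],
)

```text
clock: 13.75
position: [0.4687, -0.2256, 0.0555]
ee_rot: [0.015, -0.707, 0.707, -0.015]
ft_force: [-0.0, 0.0, -2.4]
grip_width: 0.239
```

```bash
python3 chk.py c
```

```text
pos [ 0.4687 -0.2256  0.0555] F [-0.02  0.02 -2.44] T [0.02 0.06 0.05] g 0.239 t 13.75 f [ 9.991e-01  4.160e-02 -2.000e-04] j [ 0.11  0.24  0.28  1.92 -0.08  0.99 -1.1 ]
seat [ 0.5866 -0.2206  0.094 ] tip [ 0.6186 -0.2193  0.1085]
```

View pics/c_side.png

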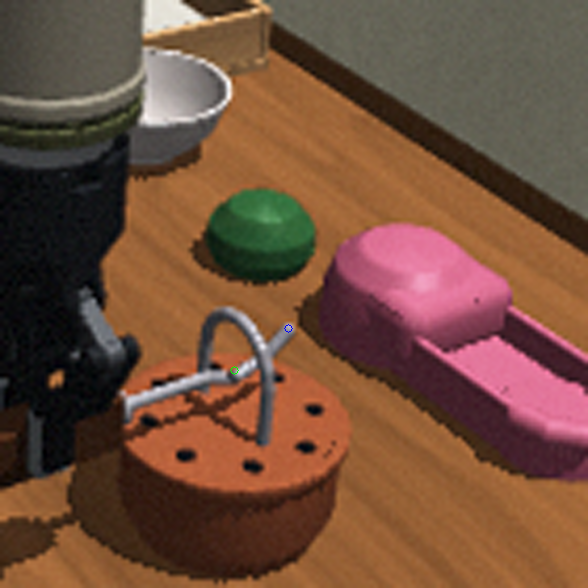

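View pics/c_scene.png

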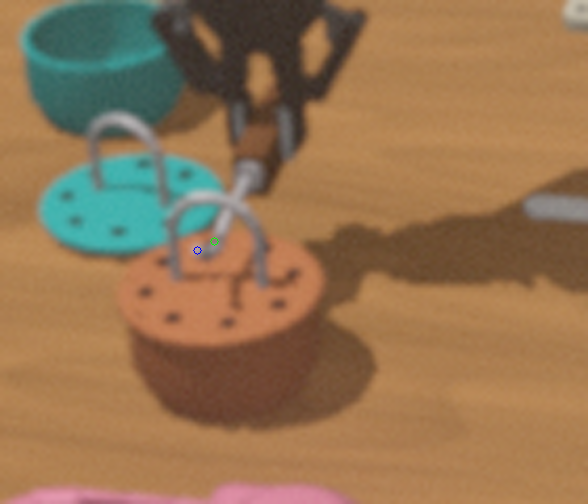

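View pics/c_w.png

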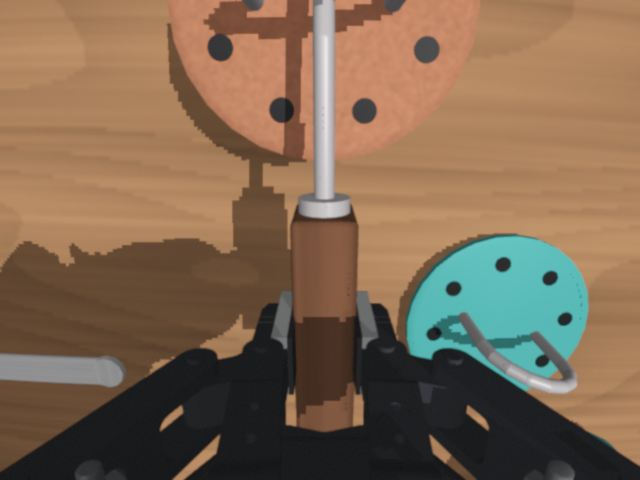

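The hook is through the loop, centred between its legs (wrist px 255 and 395, shank at 325). Raising to contact slowly.

>>> arm_command(
  commands=[
    [[0,0,0.5,0,0,0],[0,0,1,0,0,0],[0,0,1.5,0,0,0],[0,0,1.9,0,0,0],[0,0,2.2,0,0,0],[0,0,2.4,0,0,0],[0,0,2.6,0,0,0],[0,0,2.8,0,0,0],[0,0,3,0,0,0],[0,0,3.2,0,0,0],[0,0,3.4,0,0,0],[0,0,3.6,0,0,0],[0,0,3.6,0,0,0],[0,0,3.6,0,0,0],[0,0,3.6,0,0,0]],
  ],
)

```text
clock: 15.4
position: [0.4689, -0.2255, 0.0914]
ee_rot: [0.015, -0.707, 0.707, -0.015]
ft_force: [-0.3, -0.1, -2.3]
grip_width: 0.242
```

```bash
python3 chk.py d
```

```text
pos [ 0.4689 -0.2255  0.0914] F [-0.26 -0.07 -2.26] T [-0.05  0.18  0.01] g 0.242 t 15.4 f [ 9.991e-01  4.190e-02 -2.000e-04] j [ 0.1   0.2   0.28  1.88 -0.06  1.07 -1.12]
seat [ 0.5868 -0.2205  0.1299] tip [ 0.6188 -0.2192  0.1444]
```

View pics/d_side.png

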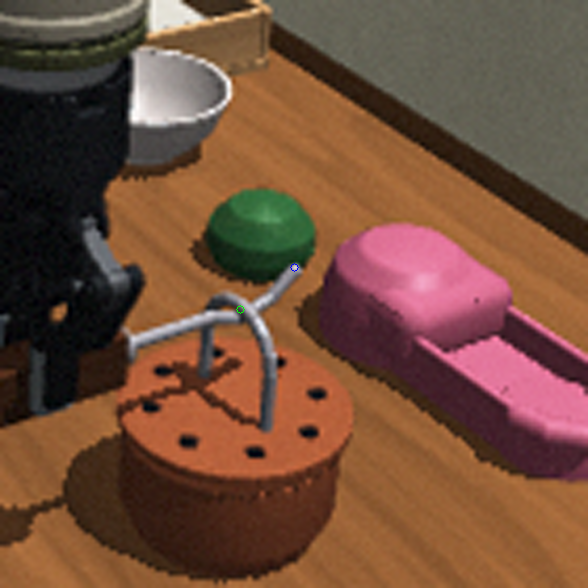

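View pics/d_scene.png

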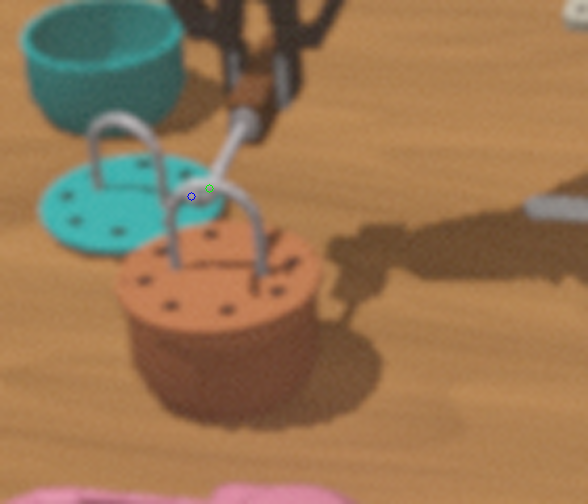

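The crown sits in the dip and the flange has just come off the rim. I'll keep lifting smoothly and then check the level.

>>> arm_command(
  commands=[
    [[0,0,0.3,0,0,0],[0,0,0.7,0,0,0],[0,0,1.2,0,0,0],[0,0,1.8,0,0,0],[0,0,2.5,0,0,0],[0,0,3.2,0,0,0],[0,0,3.9,0,0,0],[0,0,4.6,0,0,0],[0,0,5.3,0,0,0],[0,0,6,0,0,0],[0,0,6.7,0,0,0],[0,0,7.4,0,0,0],[0,0,8.1,0,0,0],[0,0,8.7,0,0,0],[0,0,9.2,0,0,0],[0,0,9.6,0,0,0],[0,0,9.9,0,0,0],[0,0,10,0,0,0],[0,0,10,0,0,0],[0,0,10,0,0,0]],
  ],
)

```text
clock: 17.55
position: [0.4689, -0.2254, 0.1913]
ee_rot: [-0.015, 0.707, -0.707, 0.015]
ft_force: [0.6, -1.2, -1.9]
grip_width: 0.236
```

```bash
python3 chk.py e; cat > lidfit.py <<'E'
from h import *
import sys
x,y,z=map(float,sys.argv[1:4])
for n in ['side','scene','wrist']:
    c=cam(n);W=cloud(c);px=c['pixels'].astype(int)
    m=(np.hypot(W[...,0]-x,W[...,1]-y)<.075)&(abs(W[...,2]-z)<.02)&(px[...,2]-px[...,0]>35)
    q=W[m]
    if len(q)<150: continue
    for _ in range(4):
        A=np.c_[q[:,:2]-[x,y],np.ones(len(q))];s=np.linalg.lstsq(A,q[:,2],rcond=None)[0];r=q[:,2]-A@s;q=q[abs(r)<max(.0025,1.5*np.std(r))] if _<3 else q
    print(n,len(q),'tilt deg x,y',np.degrees(np.arctan(s[:2])).round(2),'z',s[2].round(4),'c',np.round(cv2.minEnclosingCircle(q[:,:2].astype(np.float32))[0],4),'r',cv2.minEnclosingCircle(q[:,:2].astype(np.float32))[1])
E
python3 lidfit.py .587 -.2205 .175
```

```text
pos [ 0.4689 -0.2254  0.1913] F [ 0.63 -1.15 -1.92] T [-0.04  0.13 -0.  ] g 0.236 t 17.55 f [ 9.991e-01  4.190e-02 -4.000e-04] j [ 0.09  0.1   0.29  1.77 -0.03  1.28 -1.14]
seat [ 0.5868 -0.2205  0.2297] tip [ 0.6188 -0.2191  0.2442]
side 1269 tilt deg x,y [1.08 0.57] z 0.1747 c [ 0.5877 -0.2229] r 0.060339756309986115
scene 855 tilt deg x,y [0.9  0.22] z 0.1754 c [ 0.5917 -0.218 ] r 0.06109950318932533
wrist 26512 tilt deg x,y [1.26 0.29] z 0.1756 c [ 0.5862 -0.2207] r 0.060059554874897
```

View pics/e_side.png

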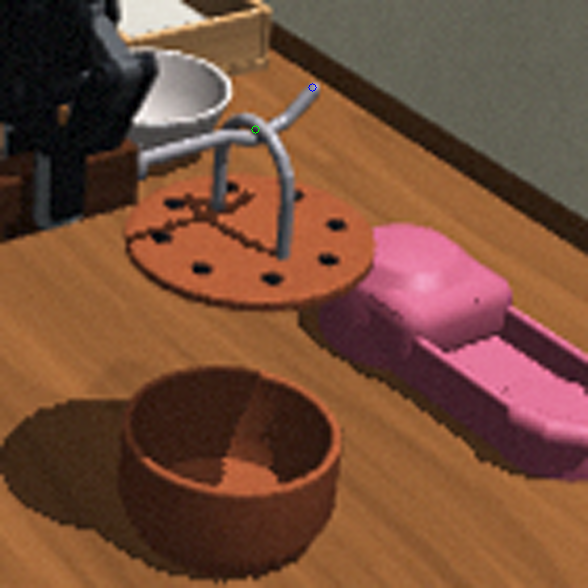

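View pics/e_w.png

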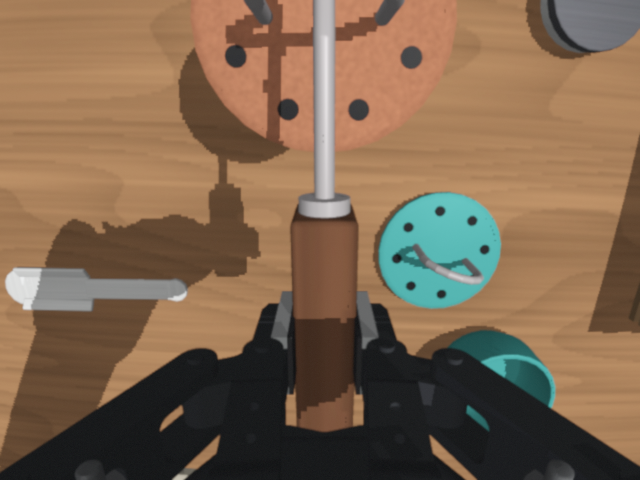

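The lid hangs level within about 1.3° on its loop, underside near 0.162, and the pot has stayed put. Carrying gently to the mat, whose centre I put at about (0.601, 0.266).

>>> arm_command(
  commands=[
    [[0,0.2,0,0,0,0],[0,0.5,0,0,0,0],[0,0.9,0,0,0,0],[0,1.5,0,0,0,0],[0.05,2.3,0,0,0,0],[0.1,3.3,0,0,0,0],[0.1,4.5,0,0,0,0],[0.15,5.9,0,0,0,0],[0.2,7.5,0,0,0,0],[0.25,9.1,0,0,0,0],[0.3,10.7,0,0,0,0],[0.35,12.3,0,0,0,0],[0.4,13.9,0,0,0,0],[0.45,15.5,0,0,0,0],[0.5,17.1,0,0,0,0],[0.55,18.7,0,0,0,0],[0.6,20.3,0,0,0,0],[0.65,21.9,0,0,0,0],[0.7,23.5,0,0,0,0],[0.75,25.1,0,0,0,0]],
  ],
)

```text
clock: 19.85
position: [0.4762, 0.0271, 0.1916]
ee_rot: [0.015, -0.707, 0.707, -0.015]
ft_force: [-0.2, 1.1, -1.9]
grip_width: 0.24
```

>>> arm_command(
  commands=[
    [[0.05,1.6,0,0,0,0],[0.1,3.2,0,0,0,0],[0.15,4.8,0,0,0,0],[0.2,6.4,0,0,0,0],[0.25,8,0,0,0,0],[0.3,9.6,0,0,0,0],[0.35,11.2,0,0,0,0],[0.4,12.8,0,0,0,0],[0.45,14.4,0,0,0,0],[0.5,16,0,0,0,0],[0.55,17.4,0,0,0,0],[0.6,18.6,0,0,0,0],[0.6,19.7,0,0,0,0],[0.65,20.7,0,0,0,0],[0.65,21.5,0,0,0,0],[0.65,22.2,0,0,0,0],[0.65,22.7,0,0,0,0],[0.65,23.1,0,0,0,0],[0.65,23.4,0,0,0,0],[0.65,23.5,0,0,0,0]],
  ],
)

```text
clock: 21.85
position: [0.483, 0.2607, 0.1915]
ee_rot: [0.015, -0.707, 0.707, -0.015]
ft_force: [0.3, -0.1, -1.1]
grip_width: 0.238
```

```bash
python3 chk.py f "{'scene':(370,200,510,340),'side':(240,90,380,240)}"; python3 lidfit.py .601 .266 .175
python3 - <<'E'
from h import *
for n in ['scene','side']:
    c=cam(n);W=cloud(c);px=c['pixels'].astype(int)
    m=(np.hypot(W[...,0]-.601,W[...,1]-.266)<.11)&(W[...,2]>.004)&(W[...,2]<.014)
    q=W[m][:,:2].astype(np.float32);print(n,len(q),cv2.minEnclosingCircle(q))
    for s in [-1,1]:
        h=cv2.convexHull(q).reshape(-1,2)
        from scipy.optimize import least_squares
    f=least_squares(lambda p:np.hypot(*(h-p).T)-.085,[.6,.266],loss='soft_l1',f_scale=.002);print(f.x,np.abs(f.fun).mean())
E
```

```text
pos [0.483  0.2607 0.1915] F [ 0.26 -0.05 -1.14] T [ 0.01  0.16 -0.05] g 0.238 t 21.85 f [ 0.9991  0.042  -0.    ] j [-0.44  0.18 -0.16  1.67  0.03  1.29 -2.13]
seat [0.6009 0.2656 0.23  ] tip [0.6329 0.267  0.2445]
side 479 tilt deg x,y [1.13 1.65] z 0.1751 c [0.6006 0.2621] r 0.059892140328884125
scene 1011 tilt deg x,y [0.56 0.72] z 0.1756 c [0.6063 0.2683] r 0.06156435236334801
wrist 26493 tilt deg x,y [1.3  0.06] z 0.1757 c [0.6014 0.2648] r 0.05994860455393791
scene 2496 ((0.601171612739563, 0.2637947201728821), 0.10373705625534058)
[0.60385812 0.26712398] 0.010830070450804514
side 1184 ((0.600902259349823, 0.2657981216907501), 0.088058240711689)
[0.60113746 0.26543702] 0.0007828234817531453
```

View pics/f_side.png

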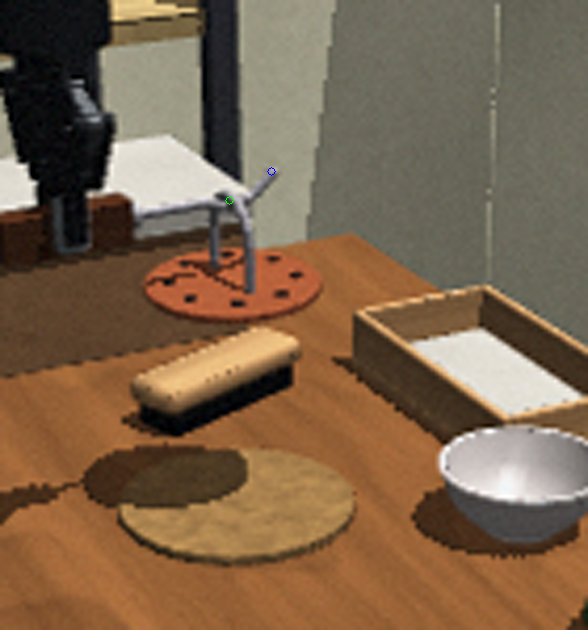

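View pics/f_w.png

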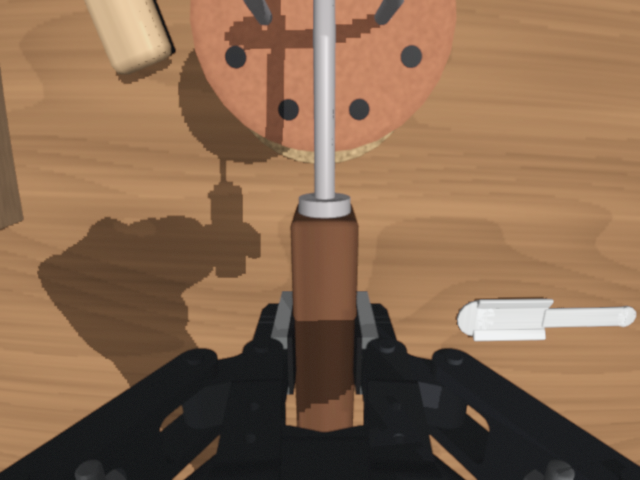

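View pics/f_scene.png

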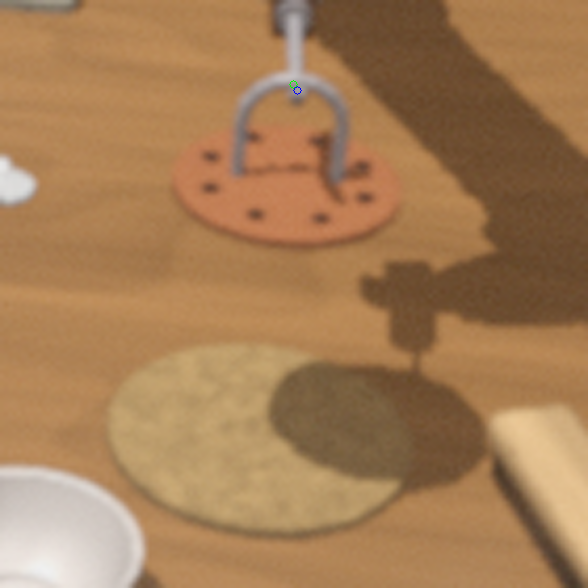

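The lid hangs over the mat, level, within about 1.5 mm of its centre. Lowering.

>>> arm_command(
  commands=[
    [[0,0.1,-0.2,0,0,0],[0,0.1,-0.6,0,0,0],[0,0.1,-1.2,0,0,0],[0,0.1,-2,0,0,0],[0,0.1,-3,0,0,0],[0,0.1,-4,0,0,0],[0,0.1,-5,0,0,0],[0,0.1,-6,0,0,0],[0,0.1,-7,0,0,0],[0,0.1,-8,0,0,0],[0,0.1,-9,0,0,0],[0,0.1,-10,0,0,0],[0,0.1,-11,0,0,0],[0,0.1,-12,0,0,0],[0,0.1,-12.8,0,0,0],[0,0.1,-13.4,0,0,0],[0,0.1,-13.8,0,0,0],[0,0.1,-14,0,0,0],[0,0.1,-14,0,0,0],[0,0.1,-14,0,0,0]],
  ],
)

```text
clock: 24.25
position: [0.4832, 0.2616, 0.0519]
ee_rot: [-0.015, 0.707, -0.707, 0.015]
ft_force: [-0.4, 1.2, -1.8]
grip_width: 0.24
```

```bash
python3 chk.py g "{'scene':(370,200,510,340),'side':(240,90,380,240)}"; python3 lidfit.py .601 .266 .0355
```

```text
pos [0.4832 0.2616 0.0519] F [-0.43  1.15 -1.8 ] T [ 0.05  0.12 -0.04] g 0.24 t 24.25 f [9.991e-01 4.180e-02 5.000e-04] j [-0.44  0.31 -0.16  1.83  0.06  1.01 -2.15]
seat [0.6011 0.2666 0.0904] tip [0.6331 0.2679 0.1049]
side 480 tilt deg x,y [0.91 0.75] z 0.0355 c [0.6027 0.2639] r 0.06162155792117119
scene 954 tilt deg x,y [0.66 0.12] z 0.0357 c [0.6073 0.2694] r 0.062109388411045074
wrist 26502 tilt deg x,y [1.29 0.27] z 0.0359 c [0.6013 0.2664] r 0.06005755439400673
```

View pics/g_side.png

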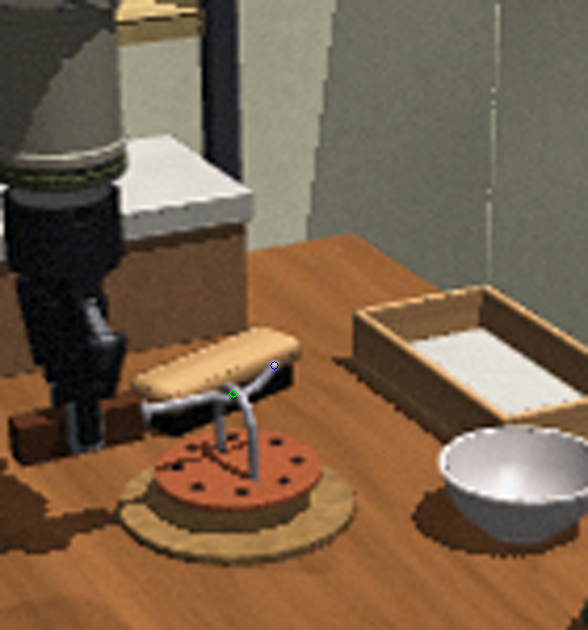

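View pics/g_scene.png

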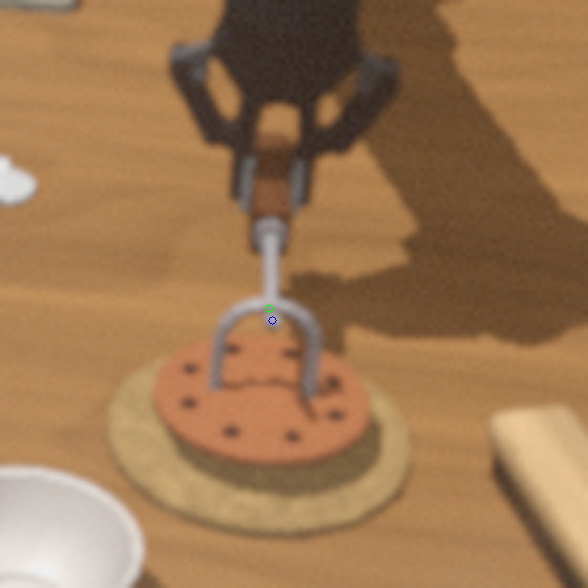

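The lid is centred over the mat, with about 14.5 mm to go. Creeping down to contact and then a little beyond to slacken the hook.

>>> arm_command(
  commands=[
    [[0,0,-0.2,0,0,0],[0,0,-0.5,0,0,0],[0,0,-0.8,0,0,0],[0,0,-1,0,0,0],[0,0,-1.1,0,0,0],[0,0,-1.2,0,0,0],[0,0,-1.3,0,0,0],[0,0,-1.4,0,0,0],[0,0,-1.5,0,0,0],[0,0,-1.6,0,0,0],[0,0,-1.7,0,0,0],[0,0,-1.8,0,0,0],[0,0,-2.2,0,0,0],[0,0,-2.7,0,0,0],[0,0,-3.2,0,0,0],[0,0,-3.7,0,0,0],[0,0,-4,0,0,0],[0,0,-4,0,0,0],[0,0,-4,0,0,0]],
  ],
)

```text
clock: 26.45
position: [0.4831, 0.2616, 0.0116]
ee_rot: [0.015, -0.707, 0.707, -0.015]
ft_force: [0.1, -0.3, -2.1]
grip_width: 0.24
```

```bash
python3 chk.py i "{'scene':(370,200,510,340),'side':(240,90,380,240)}"; python3 lidfit.py .601 .266 .021
```

```text
pos [0.4831 0.2616 0.0116] F [ 0.07 -0.33 -2.09] T [-0.01  0.02 -0.02] g 0.24 t 26.45 f [0.9991 0.0419 0.    ] j [-0.45  0.36 -0.15  1.85  0.07  0.93 -2.16]
seat [0.601  0.2665 0.0501] tip [0.6329 0.2679 0.0646]
side 560 tilt deg x,y [3.09 4.65] z 0.0195 c [0.5951 0.2598] r 0.06853537261486053
scene 1216 tilt deg x,y [-2.44  1.37] z 0.0201 c [0.6105 0.2627] r 0.06741317361593246
wrist 30410 tilt deg x,y [11.07  0.53] z 0.0237 c [0.5812 0.2655] r 0.06344716250896454
```

View pics/i_side.png

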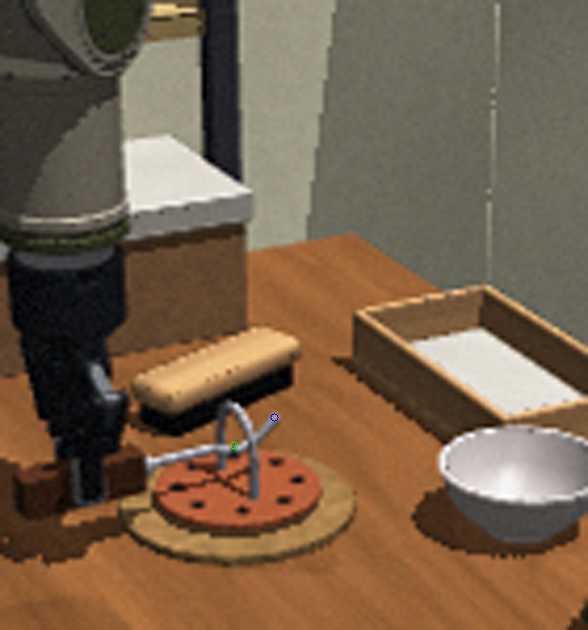

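View pics/i_scene.png

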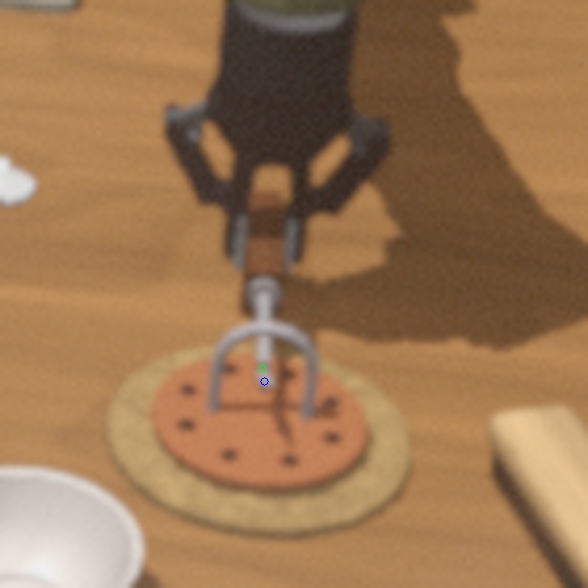

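The lid rests on the mat and the hook hangs free inside the loop (crown clear of the shank). I'll drop 4 mm more and withdraw straight back.

>>> arm_command(
  commands=[
    [[0,0,-0.2,0,0,0],[0,0,-0.4,0,0,0],[-0.5,0,-0.4,0,0,0],[-1.2,-0.05,-0.4,0,0,0],[-2,-0.1,-0.4,0,0,0],[-2.8,-0.1,-0.4,0,0,0],[-3.6,-0.15,-0.4,0,0,0],[-4.4,-0.2,-0.4,0,0,0],[-5.2,-0.2,-0.4,0,0,0],[-6,-0.25,-0.4,0,0,0],[-6.6,-0.3,-0.4,0,0,0],[-7,-0.3,-0.4,0,0,0],[-7,-0.3,-0.4,0,0,0],[-7,-0.3,-0.4,0,0,0]],
  ],
)

```text
clock: 28.15
position: [0.4133, 0.2586, 0.0076]
ee_rot: [-0.015, 0.707, -0.707, 0.015]
ft_force: [0.3, 0.1, -1.6]
grip_width: 0.241
```

```bash
python3 chk.py k "{'scene':(370,200,510,340),'side':(240,90,380,240)}"
```

```text
pos [0.4133 0.2586 0.0076] F [ 0.26  0.05 -1.6 ] T [-0.07 -0.03  0.01] g 0.241 t 28.15 f [9.991e-01 4.180e-02 4.000e-04] j [-0.48  0.25 -0.19  2.01  0.06  0.88 -2.23]
seat [0.5312 0.2635 0.0462] tip [0.5631 0.2648 0.0607]
```

View pics/k_side.png

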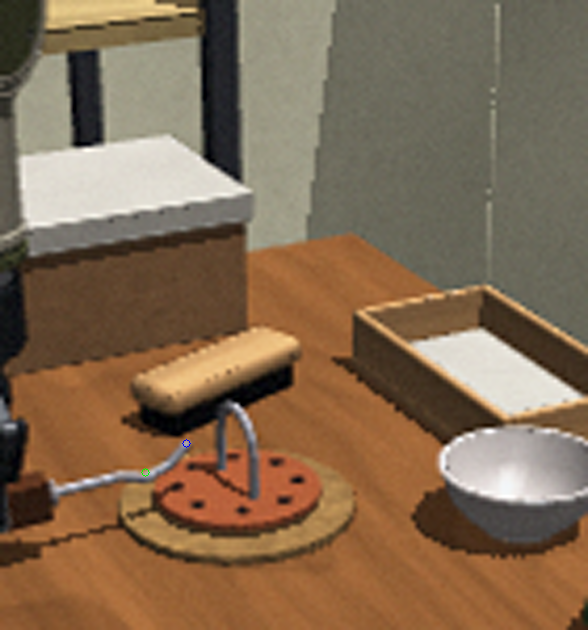

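View pics/k_scene.png

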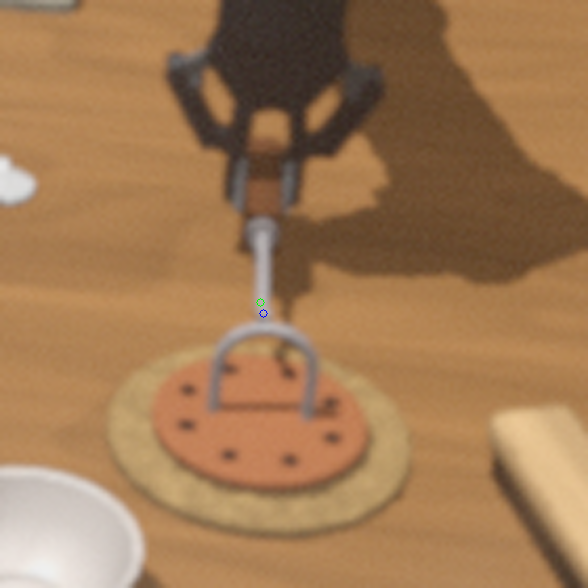

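Unhooked: the tip is about 3 cm clear of the loop. I'll rise straight up and carry the lifter back above its original spot.

>>> arm_command(
  commands=[
    [[0,0,1,0,0,0],[0,0,3,0,0,0],[0,0,5.5,0,0,0],[0,0,8,0,0,0],[0,0,10,0,0,0],[0,-1,11,0,0,-1],[0.5,-3,11,0,0,-3],[1.5,-5.5,11,0,0,-5],[3,-8.5,11,0,0,-8],[5,-11.5,11,0,0,-11],[6.5,-14.5,11,0,0,-13],[8,-17.5,11,0,0,-15],[9.5,-20,11,0,0,-17],[10.2,-22,11,0,0,-18.5],[10.6,-23,11,0,0,-19],[10.6,-23,11,0,0,-19],[10.6,-23,11,0,0,-19]],
  ],
)

```text
clock: 30.0
position: [0.5184, 0.0295, 0.1173]
ee_rot: [0.101, 0.7, -0.7, -0.102]
ft_force: [0.1, -0.2, -1.3]
grip_width: 0.239
```

```bash
python3 lif.py; python3 -c "
from h import *
cam('side','s7.png')"
```

```text
[0.51844883 0.02990473 0.11737006] [-0.69931674 -0.44625542 -1.50700743] 0.23923252365703698 30.05 [ 9.58923171e-01 -2.83665242e-01 -6.17998912e-04]
0.035 1960 [ 0.0351 -0.0011  0.0548] 0.0569 [0.5518 0.0188 0.1722]
0.045 2446 [ 0.0448 -0.0011  0.0508] 0.0571 [0.5615 0.0159 0.1682]
0.055 659 [ 0.0546 -0.0011  0.0438] 0.0505 [0.5705 0.0132 0.1612]
0.065 646 [ 0.065  -0.0011  0.0438] 0.046 [0.5805 0.0104 0.1611]
0.075 693 [ 0.0751 -0.0011  0.0439] 0.0463 [0.5902 0.0074 0.1612]
0.085 733 [ 0.0851 -0.0011  0.0438] 0.0465 [0.5997 0.0046 0.1611]
0.095 791 [ 0.0951 -0.0011  0.0438] 0.0464 [0.6093 0.0019 0.1611]
0.105 703 [ 0.1049 -0.0011  0.0423] 0.0452 [ 0.6188 -0.0008  0.1596]
0.115 114 [ 0.1108 -0.0008  0.0403] 0.0421 [ 0.6245 -0.0022  0.1576]
```

View pics/s7.png

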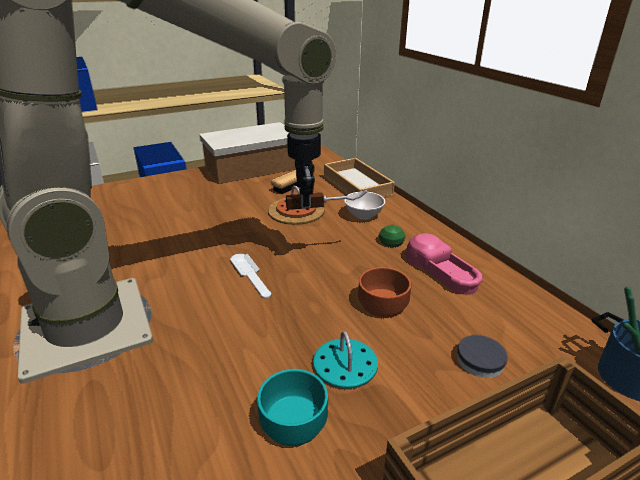

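Lifter still level in the grip, its underside at 0.1415. Laying it down.

>>> arm_command(
  commands=[
    [[0,0,-1.5,0,0,0],[0,0,-3.5,0,0,0],[0,0,-5.5,0,0,0],[0,0,-7.5,0,0,0],[0,0,-9.5,0,0,0],[0,0,-11,0,0,0],[0,0,-12.2,0,0,0],[0,0,-13,0,0,0],[0,0,-13.5,0,0,0],[0,0,-13.8,0,0,0],[0,0,-14,0,0,0],[0,0,-14.1,0,0,0],[0,0,-14.1,0,0,0],[0,0,-14.1,0,0,0]],
  ],
)

```text
clock: 31.5
position: [0.5192, 0.0285, -0.0232]
ee_rot: [0.102, 0.7, -0.7, -0.102]
ft_force: [0.1, -0.7, -1.2]
grip_width: 0.239
```

>>> arm_command(
  commands=[
    [[0,0,0,0,0,0],[0,0,0,0,0,0]],
  ],
  claw=2.6,
  newtons=20,
)

```text
clock: 31.7
position: [0.5193, 0.0285, -0.0232]
ee_rot: [0.102, 0.7, -0.7, -0.102]
ft_force: [0.3, 0.2, 0.1]
grip_width: 0.304
```

>>> arm_command(
  commands=[
    [[0,0,0,0,0,0],[0,0,0,0,0,0],[0,0,0,0,0,0],[0,0,0,0,0,0],[0,0,0,0,0,0]],
  ],
  claw=5.5,
)

```text
clock: 32.2
position: [0.519, 0.0285, -0.0235]
ee_rot: [-0.102, -0.7, 0.7, 0.102]
ft_force: [-0.6, -0.6, 0.6]
grip_width: 0.645
```

```bash
python3 lif.py; python3 -c "
from h import *
cam('wrist','w8.png')"
```

```text
[ 0.51900896  0.02851082 -0.02346879] [ 0.07275117 -0.10435383  0.52201009] 0.6390094285323523 32.25 [ 9.58336460e-01 -2.85641786e-01 -9.52680581e-06]
0.035 3349 [ 0.0351 -0.0003  0.0527] 0.0557 [0.5526 0.0182 0.0292]
0.045 4372 [ 0.0449 -0.0003  0.0417] 0.0558 [0.5625 0.0154 0.0182]
0.055 3500 [ 0.055  -0.0003  0.0237] 0.0488 [5.716e-01 1.250e-02 2.000e-04]
0.065 3609 [0.0651 0.     0.0237] 0.0447 [5.814e-01 9.800e-03 3.000e-04]
0.075 3796 [ 0.0751 -0.0003  0.0237] 0.0452 [5.909e-01 6.900e-03 2.000e-04]
0.085 4042 [ 0.085  -0.0002  0.0237] 0.0451 [6.004e-01 4.100e-03 3.000e-04]
0.095 4199 [ 0.095  -0.      0.0238] 0.0448 [6.101e-01 1.300e-03 3.000e-04]
0.105 4298 [ 0.105  -0.      0.0237] 0.0443 [ 6.196e-01 -1.600e-03  2.000e-04]
0.115 2355 [0.1128 0.0003 0.0236] 0.041 [ 6.268e-01 -2.700e-03  1.000e-04]
```

View pics/w8.png

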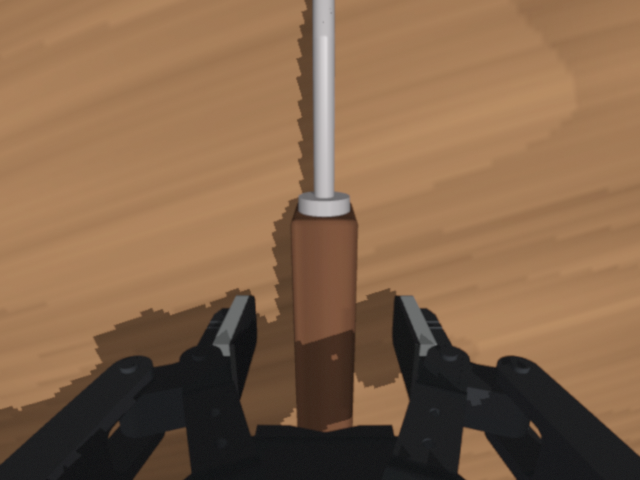

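The lifter lies flat and the fingers are open on both sides (245 and 405). Raising the arm.

>>> arm_command(
  commands=[
    [[0,0,1,0,0,0],[0,0,3,0,0,0],[0,0,6,0,0,0],[0,0,10,0,0,0],[0,0,14,0,0,0],[0,0,18,0,0,0],[0,0,22,0,0,0],[0,0,25,0,0,0],[0,0,25,0,0,0],[0,0,25,0,0,0],[0,0,25,0,0,0]],
  ],
)

```text
clock: 33.4
position: [0.5184, 0.0284, 0.2257]
ee_rot: [-0.102, -0.7, 0.7, 0.103]
ft_force: [0.1, -0.2, -0.2]
grip_width: 0.643
```

```bash
python3 chk.py z "{'scene':(370,200,510,340),'side':(240,150,380,290)}"; python3 - <<'E'
from h import *
print(cv2.__version__)
for n in ['scene','side']:
    c=cam(n,f'fin_{n}.png');W=cloud(c)
    m=(np.hypot(W[...,0]-.601,W[...,1]-.266)<.075)&(W[...,2]>.016)&(W[...,2]<.026)
    q=W[m]
    A=np.c_[q[:,:2]-[.601,.266],np.ones(len(q))];s=np.linalg.lstsq(A,q[:,2],rcond=None)[0]
    print(n,'lid',np.degrees(s[:2]).round(2),s[2],cv2.minEnclosingCircle(q[:,:2].astype(np.float32)))
    for t in ['burner','paperweight','clog','shoehorn','key_bowl','shoe_brush','polish_tin','lifter']:
        for k in manip.masks_of(n,t)[:2]:
            w=W[k['mask']];w=w[~np.isnan(w[:,0])]
            if k['p']>.5 and len(w): print(t,np.median(w,0).round(3),np.percentile(w,2,axis=0).round(3),np.percentile(w,98,axis=0).round(3))
E
```

```text
pos [0.5184 0.0284 0.2257] F [ 0.15 -0.18 -0.17] T [ 0.04  0.01 -0.06] g 0.643 t 33.4 f [ 0.9583 -0.2857 -0.0014] j [-0.2   0.09  0.06  1.7  -0.01  1.35 -2.  ]
seat [ 0.6315 -0.0053  0.264 ] tip [ 0.6622 -0.0144  0.2785]
4.12.0
scene lid [-0.16 -0.26] 0.020699805305761394 ((0.6053223609924316, 0.2639317810535431), 0.06382010877132416)
burner [ 0.302 -0.405  0.039] [ 0.232 -0.456  0.003] [ 0.347 -0.351  0.063]
burner [ 0.586 -0.221  0.036] [ 0.535 -0.271  0.003] [ 0.645 -0.165  0.061]
paperweight [ 0.776 -0.005  0.032] [ 0.743 -0.038  0.005] [0.792 0.023 0.046]
clog [ 0.805 -0.158  0.033] [ 0.755 -0.273  0.006] [ 0.829 -0.074  0.063]
shoehorn [0.365 0.042 0.005] [ 0.338 -0.075 -0.002] [0.389 0.112 0.011]
key_bowl [0.748 0.153 0.029] [0.716 0.1   0.002] [0.828 0.206 0.051]
shoe_brush [0.687 0.438 0.04 ] [0.601 0.397 0.002] [0.74  0.48  0.045]
polish_tin [ 0.67  -0.438  0.024] [ 0.621 -0.481  0.001] [ 0.7   -0.402  0.029]
lifter [0.545 0.028 0.024] [ 0.482 -0.008  0.002] [0.654 0.05  0.033]
side lid [0.26 0.23] 0.02046834195335965 ((0.6005182862281799, 0.26314806938171387), 0.06317233294248581)
burner [ 0.288 -0.396  0.029] [ 0.232 -0.463  0.003] [ 0.336 -0.357  0.06 ]
burner [ 0.59  -0.218  0.035] [ 0.532 -0.277  0.004] [ 0.638 -0.17   0.06 ]
paperweight [ 0.743 -0.029  0.029] [ 0.722 -0.046 -0.   ] [0.777 0.008 0.044]
clog [ 0.77  -0.181  0.031] [ 0.736 -0.286 -0.   ] [ 0.821 -0.095  0.062]
key_bowl [0.776 0.17  0.033] [0.714 0.094 0.009] [0.824 0.207 0.05 ]
shoe_brush [0.65  0.42  0.035] [0.593 0.391 0.005] [0.727 0.46  0.044]
polish_tin [ 0.646 -0.456  0.024] [ 0.611 -0.49  -0.002] [ 0.694 -0.408  0.027]
lifter [0.526 0.018 0.019] [ 0.475 -0.015  0.   ] [0.655 0.049 0.031]
```

View pics/fin_scene.png

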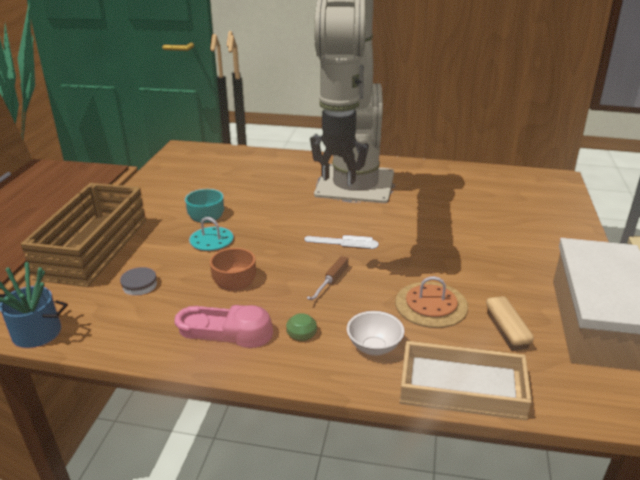

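View pics/z_side.png

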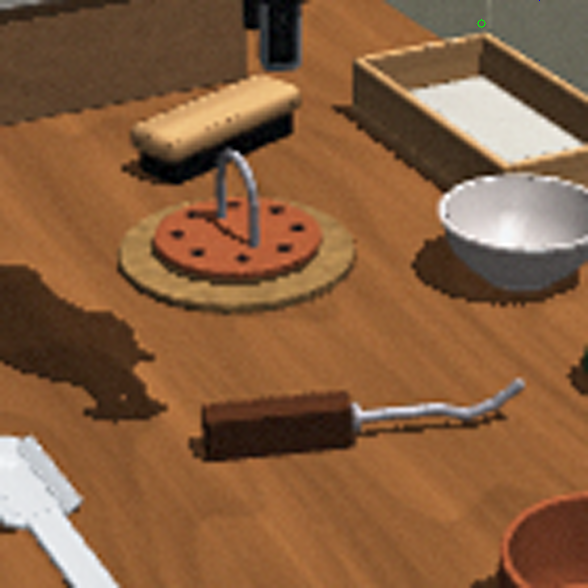

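The lid sits level in the middle of the mat (scene 432,300). The lifter is flat at (330,278), and the bystanders haven't moved. Handing in.

```bash
python3 -c "
from workcell import manip
print(manip.hand_in())"
```

```text
the job is handed in; nothing more can be done
None
```

I moved the hot lid from the burner to the middle of the cork mat with the lifter, and handed the job in at about 33.5 s. I gripped the lifter by its handle, hooked the terracotta lid by its loop and lifted it about 10 cm clear of the burner. It hung level within about 1.3° during the checks. I lowered it slowly onto the mat, unhooked the lifter and laid it back flat where it had been.

**Last checks:**
- **Lid:** it is level (tilt about 0.3° or less), its flange top is at about 20.5 mm against the expected 21 mm, and it is within a few mm of the mat's centre.
- **Lifter:** it lies flat on the bare bench, well clear of the lid.
- **Other things:** the burner measured unmoved to within a few mm. So did the other things, though the final side view did not report the shoehorn; the scene view had it in place. The turquoise look-alikes were not touched.
- **Forces:** wrist forces stayed at a few newtons in every reading I took.

**What disagreed:**
- **Finger ends:** they stand about 33 mm behind the stated tool point, so the first grip closed in the air above the handle. I measured the offset, went lower and gripped properly.
- **Camera positions:** the cameras differ by 2 to 5 mm on positions. The wrist and side cameras agreed best.
- **Tilt while unhooking:** the tilt fits just before unhooking gave meaningless values because mat pixels were mixed in. The pictures showed the lid flat.

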